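Fit the crevice nozzle on the crumb vacuum

ROBOT

A 6-joint arm with a two-finger parallel gripper is mounted at the origin on the work surface. World frame = base frame: x ahead of the robot, y to its left, z up, the work surface at z = 0. Lengths are in m, angles in rad, forces in N, time in s.
With the tool pointing down it reaches from about 0.35 to 0.775 m from the base axis. Payload 7.3 kg.
Tool frame: the origin (TCP) lies between the finger pads; the fingertips stand 25 mm ahead of it and the grasp point (between the pads) lies 6 mm ahead of it; y points along the fingers, z is the direction in which the jaws open and shut, and the axes are right-handed (so a half turn about y gives the same grasp; the last joint's range is limited). The gripper opens to 92 mm and grips with 3 to 60 N. Pads are 19 mm wide; open, the fingers measure 130 mm over their backs; the gripper's body (75 mm by 190 mm) begins 47 mm behind the grasp point.
Start: joints at [1.134, 0.342, 1.524, -0, 1.275, -0.146], TCP at [0.151, 0.503, 0.226] pointing down, gripper open.
Joint ranges: [-2.53, 2.53], [-0.77, 2.02], [0.04, 2.7], [-1, 4.14], [0.28, 2.66], [-3.11, 3.11]. Speed limits (rad/s): [2.57, 2.57, 3.14, 3.14, 3.14, 3.14].

INTERFACE

Orientations are given as [roll, pitch, yaw] about the fixed x, y, z axes, in that order (R = Rz(yaw) Ry(pitch) Rx(roll)).
In Python, from cell import sensors, read_camera, hand_in gives the robot as it stands. The module is installed in compiled form; this text tells all that it offers.
- The arm moves only by the tool send_rows, never from a script. Its argument "motion" is a list that holds one entry, the list of rows, each a list of 4 numbers: the shift along the tool's x, y, z in m, then the turn about the tool's y in degrees. In form: [[[tx, ty, tz, twist], ...]]. A call has 1 to 8 rows; each row is the pose to reach, as a shift and turn from the pose measured when the call began, along the tool's axes at that moment; what a row does not reach only later rows make up. A row lasts 1/10 s, in which the tool goes at most 50 mm and 8.59 degrees, less where a joint would pass 70% of its speed; a pose out of reach is approached as far as the arm can. A call with a gripper value outside its range is refused whole. "gripper" is the opening, from 0 (shut) to 1 (fully open), set as the call begins (left out, the last holds). The fingers move at their own pace and stop on an object; "grip_force" is the grip in N (left out, the last holds). Time passes only in rows, so rows that repeat a pose let the fingers close. It gives the time, the measured TCP pose, the force and the opening at its end, in the units of the state.
- sensors.observe(): the state, without advancing time (a new reading comes with each control period).
- read_camera(name): name is "scene" or "top" or "wrist"; returns a dict with "frame" (384x512x3 uint8, red, green, blue), "fx", "fy", "cx", "cy" (pixels), "distortion" ([k1, k2, p1, p2, k3] as OpenCV has them; the pictures are not rectified), "extrinsics" (4x4, takes a point from world to camera coordinates). Camera axes: x right, y up, looking along -z (the intrinsics and any distortion apply to the point x, -y, -z); pixel columns grow to the right and rows downward; lengths in m; the calibration is good to about 2 mm. A picture is of the moment at which its call begins. There is no depth.
- hand_in(): hands the job in, once; it reports no verdict.
The state is a dict: "time": time; "qpos": joint angles; "qvel": joint speeds; "joint_efforts": joint torques, N m; "tool_pos": TCP position; "tool_rot": TCP orientation; "contact_force": force on the tool from outside, world axes, zero at the start; "torque": the same for the moment, N m; "opening": finger opening in m.
Only numpy, scipy, OpenCV 4.12 (cv2) and the standard library are available. Lean on these libraries where they do the work, as an engineer would, in place of code of your own. Each camera call takes 0.05 s, during which the arm holds its last target.

TASK

Fit the blue-grey crevice nozzle onto the inlet pipe of the hand vacuum in its dock: slide it on as far as the red spring button, press the button in while you push the nozzle's mouth over it, and slide on until the button pops out through the hole in the nozzle's side. Feel for the button and the click, and work gently: never ram the nozzle against the button. Leave the other things on the counter where they are, and let go of the nozzle once it is locked on.

Things in the scene. Friction and masses are not known exactly. Their poses are not given: they have to be found in the camera images.
- dock: Black charging dock fixed to the counter, 250 x 140 mm; a white hand vacuum with a clear dust cup lies in it. Origin on the counter; x level, along the vacuum's inlet pipe, outward; z up. The vacuum's top is at most 30 mm above the pipe's axis as far back as x = 0, then a handle rises to 90 mm above it. A dark collar 42 mm square at x = 120 mm (within 12 mm); the pipe runs out from it.
- nose_mid (a point): Point on the dock, its axes: where the centre of the free end (nose) of the silver inlet pipe is when the vacuum lies midway in the dock, 95 mm above the counter. The vacuum may lie up to 12 mm farther out or in along x, held fast there by rubber pads; sideways and in height it is true. The pipe is square, 30 x 30 mm, 87 mm long; its last 6 mm taper to 25 mm square.
- button_mid (a point): Point on the dock, its axes: on the pipe's +y wall at the middle of the red button when the vacuum lies midway: 42 mm behind the nose, 15 mm beside the pipe's axis. Button, nose and seal shift together, up to 12 mm along x. The button stands out 7 mm to +y. 17 mm behind it a sprung black sealing ring on a sleeve, 34 mm square, bears on the mouth for the last 5 mm before the click: 4 rising to 9 N.
- button_press (a joint): How far the red button is pressed in, m: 0 = fully out, 0.007 = flush with the pipe wall. Round, 11 mm across: straight flank up to 3.5 mm above the wall, then a 41 degree cone to a 3 mm flat top. The flank stops the nozzle's mouth; pressed in 3.5 mm or more, the mouth rides up the cone and then keeps the button in. Spring: 2.5 N to start, 5.5 N at flush.
- nozzle: Loose blue-grey crevice nozzle, 153 mm long, 90 g. Origin on its underside, 75 mm from the mouth; x from mouth to tip, z up as it lies. For 75 mm from the mouth it is a square tube, 35.5 mm outside, 31.5 mm inside, open to its full depth; then it tapers to a flat blade 30 x 14 mm. It goes on as it lies, its x along the vacuum's x, so that hole and button are on the same side.
- nozzle_mouth (a point): Centre of the nozzle's open mouth, on the tube's axis, 17.75 mm above the underside. Same axes as the nozzle.
- nozzle_hole (a point): Centre of the round hole, 14 mm across, in the outside of the tube's +y wall: 22 mm from the mouth, at mid height.
- brush_nozzle: Loose grey dusting brush attachment, 117 mm long, 66 mm wide, 40 mm high; not needed. Origin on its underside.
- white_mug: White mug, 82 mm across, 95 mm high; not needed. Origin at the middle of its underside.
- green_cup: Lime green cup, 72 mm across, 75 mm high; not needed. Origin at the middle of its underside.
Not all that is in view belongs to the job. Leave any yellow look-alike of the nozzle alone.

How it is judged:
By the outcome, as a careful person would: the job done as asked, in the order asked, and still so for the second after the job is handed in, with the robot touching nothing.
It also fails if it takes over 58 s, if anything falls off the work surface, if the arm or the gripper's body presses on something with over 40 N, if the wrist force passes 120 N, or if a joint passes its speed limit or range.

## Working session

There is one attempt and no reset: what is moved stays moved. The work goes in short steps, Python scripts to look and compute and a tool call to move; the robot and the scene stay as the last step left them, time stands still between calls to the robot, and variables do not carry over. Pictures are saved under pics/ and viewed, and the job is handed in when it is done.

Besides the shell and the picture viewer there is one more tool, called in YAML: its name, and indented under it one key for each argument. send_rows: Moves the arm, as the interface text tells. Its arguments: {"type":"object","properties":{"motion":{"type":"array"},"gripper":{"type":"number"},"grip_force":{"type":"number"}},"required":["motion"]}

```bash
mkdir -p pics
python3 - <<'E'
from cell import sensors, read_camera
import cv2, numpy as np
s=sensors.observe()
print({k:np.round(v,4).tolist() for k,v in s.items()})
for n in ["scene","top","wrist"]:
    c=read_camera(n)
    cv2.imwrite(f"pics/{n}0.png",c["frame"][:,:,::-1])
    print(n,c["fx"],c["fy"],c["cx"],c["cy"],c["distortion"]);print(np.round(c["extrinsics"],4).tolist())
E
```

```text
{'time': 0.0, 'qpos': [1.134, 0.3427, 1.525, 0.0, 1.2754, -0.146], 'qvel': [-0.0001, 0.0, 0.0006, 0.0005, -0.0012, -0.0004], 'joint_efforts': [-0.0024, -43.1223, -24.4217, 0.0715, 0.0558, -0.0001], 'tool_pos': [0.1503, 0.5026, 0.2254], 'tool_rot': [-1.5723, 0.0002, -0.2908], 'contact_force': [0.5812, -0.0766, 0.3345], 'torque': [-0.0707, -0.0147, 0.0087], 'opening': 0.0917}
scene 390.18249201111365 390.18249201111365 256.259840974407 189.03949909228746 [-0.0888271  0.         0.         0.         0.       ]
[[0.8112, 0.5845, -0.0155, -0.4623], [-0.2969, 0.4346, 0.8503, 0.0738], [0.5038, -0.6852, 0.5261, -1.229], [0.0, 0.0, 0.0, 1.0]]
top 410.94993642081 410.94993642081 264.7231624730429 183.11498769469796 [-0.14238663  0.          0.          0.          0.        ]
[[-0.0443, -0.999, -0.0031, 0.0194], [0.9759, -0.044, 0.2138, -0.5779], [-0.2137, 0.0064, 0.9769, -0.9835], [0.0, 0.0, 0.0, 1.0]]
wrist 319.85539890714335 319.85539890714335 255.71102295330775 192.9778109367838 [-0.03890732  0.          0.          0.          0.        ]
[[0.2874, 0.9578, -0.002, -0.5237], [-0.9211, 0.2758, -0.2748, 0.0337], [-0.2626, 0.0808, 0.9615, -0.3933], [0.0, 0.0, 0.0, 1.0]]
```

View pics/scene0.png

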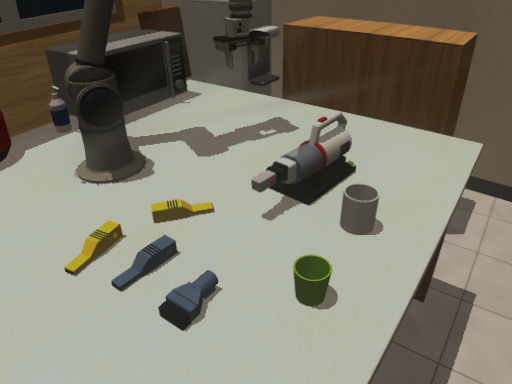

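View pics/top0.png

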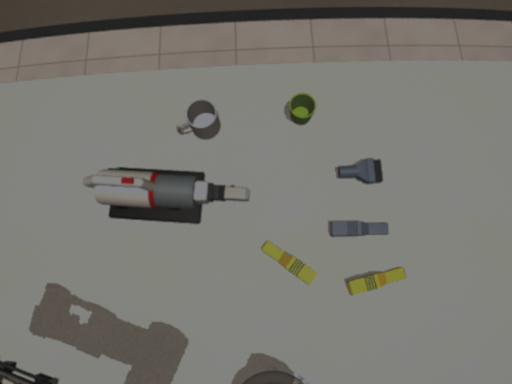

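View pics/wrist0.png

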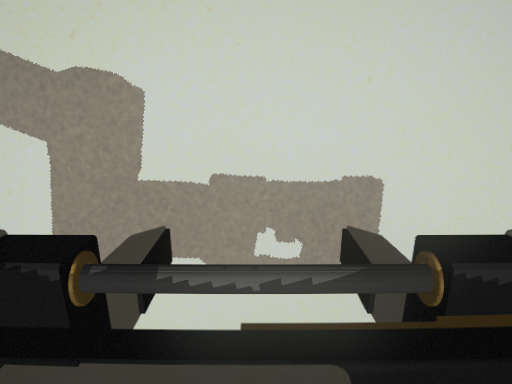

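Candidates in the top view: the blue-grey tube with flat blade at (360,229), the blue-grey brush with black bristles at (360,171), and yellow look-alikes at (290,262) and (377,281). By the description the nozzle is at (360,229), with its mouth to the left. The pipe nose is at (247,193) and the button at about (232,187). Next I'll crop and measure.

```bash
cat > h.py <<'E'
import numpy as np, cv2
from cell import sensors, read_camera
def K(c): return np.array([[c["fx"],0,c["cx"]],[0,c["fy"],c["cy"]],[0,0,1.]])
F=np.diag([1,-1,-1.])
def proj(c,P):
    E=c["extrinsics"];R=F@E[:3,:3];t=F@E[:3,3]
    return cv2.projectPoints(np.atleast_2d(np.array(P,float)),cv2.Rodrigues(R)[0],t,K(c),np.array(c["distortion"]))[0][:,0]
def ray(c,uv,z):
    E=c["extrinsics"];R=F@E[:3,:3];t=F@E[:3,3]
    n=cv2.undistortPoints(np.array(uv,float).reshape(-1,1,2),K(c),np.array(c["distortion"]))[:,0]
    o=-R.T@t;d=np.c_[n,np.ones(len(n))]@R
    return o+d*((z-o[2])/d[:,2])[:,None]
def save(c,name,box=None,s=1):
    f=c["frame"][:,:,::-1]
    if box: f=f[box[1]:box[3],box[0]:box[2]]
    cv2.imwrite("pics/"+name,cv2.resize(f,None,fx=s,fy=s,interpolation=cv2.INTER_CUBIC))
E
python3 - <<'E'
from h import *
c=read_camera("top")
save(c,"t1.png",(320,205,400,255),8); save(c,"t2.png",(180,160,260,220),8)
for n,uv,z in [("noz mouth",(331,228.5),.0355),("noz tip",(388,229),.018),("nose",(247,193),.105),("button",(232,186),.095)]:
    print(n,np.round(ray(c,[uv],z),4))
w=read_camera("wrist");E=w["extrinsics"];print(-E[:3,:3].T@E[:3,3], -E[2,:3])
E
```

```text
noz mouth [[ 0.4575 -0.171   0.0355]]
noz tip [[ 0.45  -0.325  0.018]]
nose [[0.5463 0.038  0.105 ]]
button [[0.5674 0.0747 0.095 ]]
[0.07826144 0.52417511 0.38662105] [ 0.26281652 -0.08035431 -0.96149397]
```

View pics/t1.png

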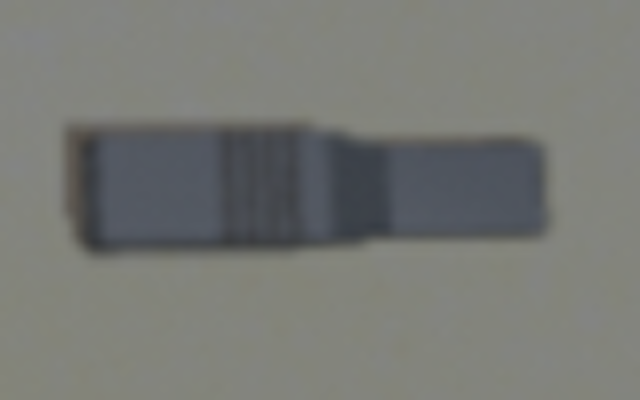

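View pics/t2.png

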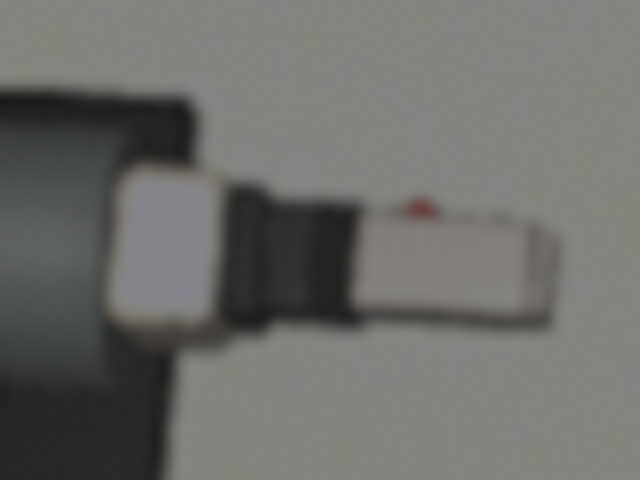

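The crop confirms it: blue-grey tube, ridges and a flat blade, with the mouth at crop left (85-95, 130-245). The button is on the pipe's world +x side. I'll move over the pipe for a wrist view and then to the nozzle.

```bash
cat >> h.py <<'E'
from scipy.spatial.transform import Rotation as Ro
def state():
    s=sensors.observe();r=s["tool_rot"];R=Ro.from_euler("xyz",r).as_matrix();return s,np.array(s["tool_pos"]),R
def sh(target):
    s,p,R=state();return np.round(R.T@(np.array(target)-p),4)
E
python3 - <<'E'
from h import *
for t in [(0.2,0.45,.29),(0.3,.35,.29),(.547,.1,.29),(.547,.1,.24)]: print(sh(t))
E
```

```text
[ 0.0626 -0.0643 -0.0364]
[ 0.1871 -0.0642 -0.1036]
[ 0.4954 -0.0641 -0.2722]
[ 0.4954 -0.0141 -0.2722]
```

send_rows:
  motion:
    - [[0.03, -0.035, -0.015, 8], [0.065, -0.064, -0.036, 16], [0.105, -0.064, -0.06, 24], [0.145, -0.064, -0.08, 32], [0.185, -0.064, -0.1035, 40], [0.225, -0.064, -0.125, 48], [0.265, -0.064, -0.147, 56], [0.305, -0.064, -0.168, 64]]
  gripper: 1

```text
time: 1.05
tool_pos: [0.3954, 0.2529, 0.2899]
tool_rot: [-1.571, -0.0, -1.414]
contact_force: [1.3, 1.0, -0.3]
opening: 0.092
```

Run:
```python
from h import *
s,p,R=state();print(s["time"],p,s["tool_rot"],s["qpos"],s["contact_force"])
for t in [(.547,.1,.29),(.547,.1,.24)]: print(sh(t))
print(-90-np.degrees(s["tool_rot"][2]))
```

```text
1.05 [0.39542842 0.25286244 0.28993693] [-1.57086406e+00 -3.97220725e-04 -1.41362126e+00] [ 4.05685996e-01  1.93200428e-01  1.55008910e+00 -3.73896376e-04
  1.39846649e+00  2.48575090e-01] [ 1.33470344  0.95110199 -0.28759612]
[ 0.1747 -0.      0.1258]
[0.1747 0.05   0.1258]
-9.00546785012152
```

send_rows:
  motion:
    - [[0.035, 0, 0.025, 5], [0.07, 0, 0.05, 9], [0.11, 0, 0.079, 9], [0.145, 0.01, 0.105, 9], [0.1747, 0.04, 0.1258, 9], [0.1747, 0.05, 0.1258, 9], [0.1747, 0.05, 0.1258, 9]]

```text
time: 1.75
tool_pos: [0.546, 0.0995, 0.2377]
tool_rot: [-1.576, -0.0, -1.572]
contact_force: [-0.1, 0.6, -0.8]
opening: 0.0921
```

Run:
```python
from h import *
c=read_camera("wrist");save(c,"w1.png",None,1.5)
s,p,R=state();print(s["time"],p,s["tool_rot"],s["contact_force"])
np.savez("w1.npz",**c)
```

```text
1.8 [0.54626902 0.10031996 0.23938679] [-1.57316350e+00 -6.49787430e-05 -1.57097391e+00] [-0.5721568  -0.02519976  0.66052423]
```

View pics/w1.png

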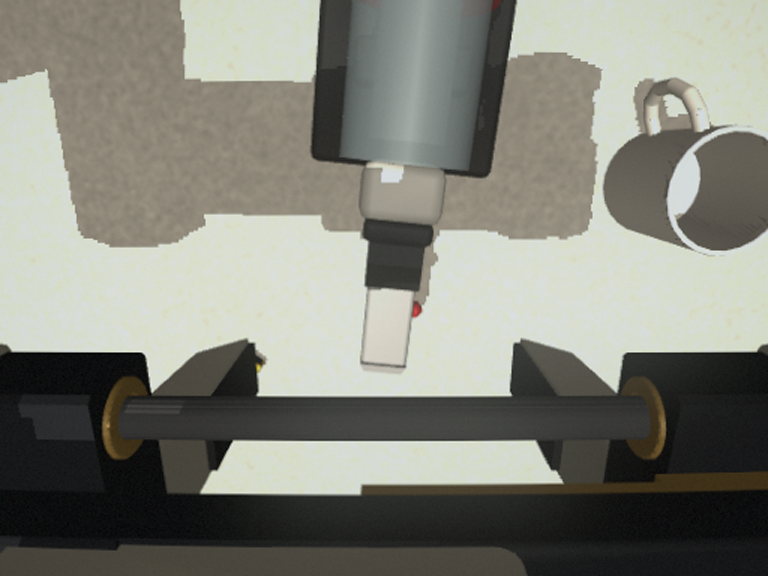

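The wrist view shows the pipe from about (392,288) to (384,368), the red button at (417,310) on the right (world +x), the collar at y~233 and the seal sleeve down to y~288. I'll magnify it.

Run:
```python
from h import *
c=dict(np.load("w1.npz"));save(c,"w1c.png",(225,140,305,255),5)
```

```text
(no output)
```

View pics/w1c.png

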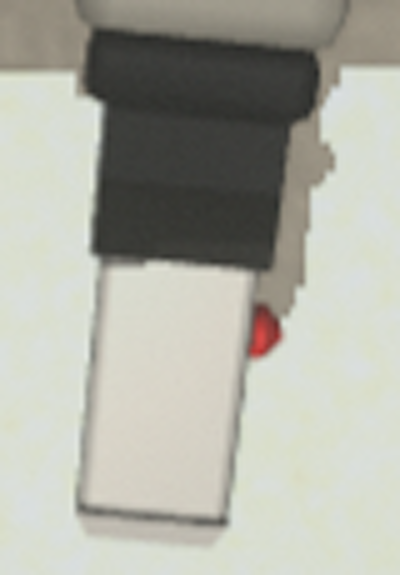

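Run:
```python
from h import *
c=dict(np.load("w1.npz"))
def cr(X,Y): return (225+(X+.5)/5-.5,140+(Y+.5)/5-.5)
tl,tr=ray(c,[cr(79,512),cr(226,520)],.110)
bl,br=ray(c,[cr(102,265),cr(252,272)],.110)
sl,sr=ray(c,[cr(92,254),cr(268,268)],.112)
bt=ray(c,[cr(280,333)],.095)[0]
for n,v in dict(tl=tl,tr=tr,bl=bl,br=br,sl=sl,sr=sr,btn=bt).items(): print(n,np.round(v,4))
print("width",np.linalg.norm(tl-tr),np.linalg.norm(sl-sr))
m1=(tl+tr)/2;m2=(bl+br)/2;d=m1-m2;a=np.degrees(np.arctan2(d[1],d[0]));print("dir",a,np.linalg.norm(d))
ms=(sl+sr)/2;print("seal-taper",np.linalg.norm(m1-ms), "mids",m1,m2,ms)
for l,r in[(tl,tr),(sl,sr)]: q=l-r;print("cross dir",np.degrees(np.arctan2(q[1],q[0]))+90-180+0)
for l,r in[(bl,tl),(br,tr)]: q=r-l;print("edge dir",np.degrees(np.arctan2(q[1],q[0])))
```

```text
tl [0.5288 0.0407 0.11  ]
tr [0.5577 0.039  0.11  ]
bl [0.5339 0.0913 0.11  ]
br [0.5621 0.0899 0.11  ]
sl [0.5322 0.094  0.112 ]
sr [0.565  0.0912 0.112 ]
btn [0.5687 0.0728 0.095 ]
width 0.028972644657102142 0.03290434279965316
dir -95.3489503194877 0.05089946103989218
seal-taper 0.053009364010571096 mids [0.54326492 0.03987736 0.11      ] [0.54800983 0.09055518 0.11      ] [0.54856167 0.0925835  0.112     ]
cross dir 86.61283884376525
cross dir 85.23000526694307
edge dir -95.78490595333385
edge dir -94.9151390282986
```

Run:
```python
from h import *
c=dict(np.load("w1.npz"))
g=cv2.GaussianBlur(c["frame"],(3,3),0).astype(float).sum(2)
def edgeline(rows,x0,x1,half,z):
    pts=[]
    for r in rows:
        xc=x0+(x1-x0)*(r-rows[0])/(rows[-1]-rows[0])
        xs=np.arange(int(xc-half),int(xc+half)+1)
        d=np.abs(np.diff(g[r,xs])); d=d*(d>0.5*d.max())
        k=d.argmax();w=slice(max(k-1,0),k+2)
        pts.append(((d[w]*(xs[:-1][w]+.5)).sum()/d[w].sum(),r))
    P=ray(c,pts,z)
    A=np.polyfit(P[:,1],P[:,0],1);res=P[:,0]-np.polyval(A,P[:,1])
    k=np.abs(res)<1.5*res.std()+1e-5;A=np.polyfit(P[k,1],P[k,0],1)
    print(np.degrees(np.arctan2(-1,-A[0])),"res mm",1e3*res.std(),"x at y=.04,.09",np.polyval(A,[.04,.09]))
    return A
# dock
edgeline(np.arange(2,100),214.5,208.7,4,.02)
edgeline(np.arange(2,112),344,327.5,4,.02)
# cup
edgeline(np.arange(2,95),233,228,4,.1)
# pipe
edgeline(np.arange(195,240),245,241,3,.11)
edgeline(np.arange(195,240),275.2,270.5,3,.11)
edgeline(np.arange(178,190),244.6,243.8,3,.112)
```

```text
-96.05580943158112 res mm 0.14023016464269464 x at y=.04,.09 [0.47318157 0.47848602]
-96.05862210414146 res mm 0.15174520035274308 x at y=.04,.09 [0.61260017 0.61790711]
-96.22925986923968 res mm 0.1484459123659734 x at y=.04,.09 [0.50298405 0.50844163]
-95.95234343858205 res mm 0.16375188153541334 x at y=.04,.09 [0.52745092 0.53266408]
-93.06582722981867 res mm 0.5124908623534483 x at y=.04,.09 [0.55923473 0.56191272]
-94.71860722489583 res mm 0.12864563623520095 x at y=.04,.09 [0.5274598  0.53158689]
```

send_rows:
  motion:
    - [[0.047, 0, -0.012, 0], [0.095, 0, -0.024, 0], [0.143, 0, -0.036, 0], [0.191, 0, -0.048, 0], [0.239, 0, -0.06, 0], [0.287, 0, -0.072, 0], [0.335, 0, -0.084, 0], [0.37, 0, -0.091, 0]]

```text
time: 2.6
tool_pos: [0.4548, -0.2711, 0.2416]
tool_rot: [-1.571, -0.002, -1.57]
contact_force: [-0.7, 0.6, -0.4]
opening: 0.0916
```

send_rows:
  motion:
    - [[0.001, 0, 0, 0], [0.001, 0, 0, 0]]

```text
time: 2.8
tool_pos: [0.4552, -0.2717, 0.2431]
tool_rot: [-1.569, -0.003, -1.571]
contact_force: [0.3, 0.2, 0.1]
opening: 0.092
```

Run:
```python
from h import *
c=read_camera("wrist");save(c,"w2.png",(130,60,380,260),3.2)
s,p,R=state();print(s["time"],p,s["tool_rot"],s["contact_force"])
np.savez("w2.npz",**c)
```

```text
2.85 [ 0.45531502 -0.27086773  0.24282473] [-1.56916875 -0.00279207 -1.56953535] [-0.00707827  0.49641904  0.15032713]
```

View pics/w2.png

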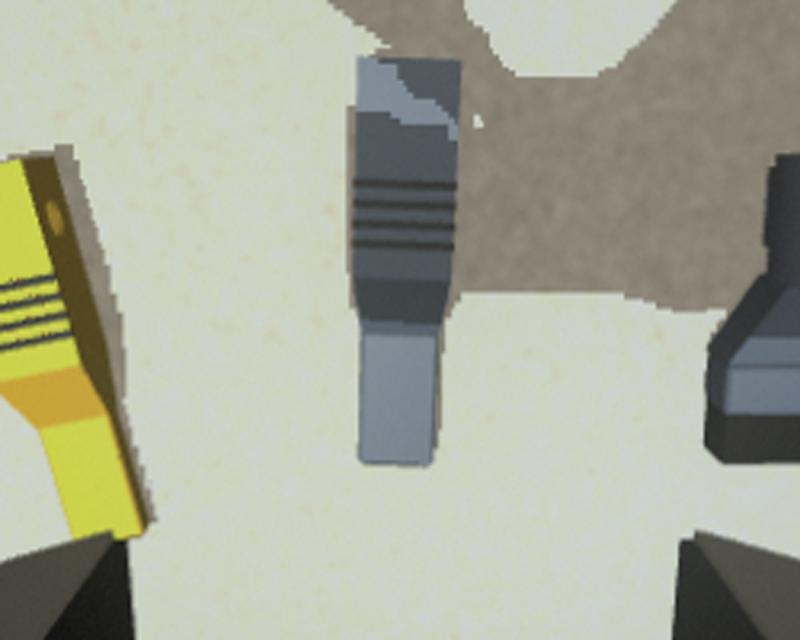

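Run:
```python
from h import *
c=dict(np.load("w2.npz"))
def cr(X,Y): return (130+(X+.5)/3.2-.5,60+(Y+.5)/3.2-.5)
ml,mr,rl,rr=ray(c,[cr(357,57),cr(461,62),cr(352,247),cr(454,248)],.0355)
for n,v in dict(ml=ml,mr=mr,rl=rl,rr=rr).items(): print(n,np.round(v,4))
print("w",np.linalg.norm(ml-mr),np.linalg.norm(rl-rr))
for a,b in[(ml,rl),(mr,rr)]: q=b-a;print("edge",np.degrees(np.arctan2(q[1],q[0])))
q=ml-mr;print("cross axis",np.degrees(np.arctan2(q[1],q[0]))+90-360)
tip=ray(c,[cr(358,465),cr(433,466)],.0177+.007);print("tip",tip,tip.mean(0)); m=(ml+mr)/2
q=tip.mean(0)-m;print("axis m->tip",np.degrees(np.arctan2(q[1],q[0])),np.linalg.norm(q[:2]))
print("yellow",ray(c,[cr(65,150),cr(130,535),cr(75,260)],.0355)); print("brush",ray(c,[cr(770,160),cr(708,340)],.02))
```

```text
ml [ 0.4386 -0.1727  0.0355]
mr [ 0.474  -0.1744  0.0355]
rl [ 0.436  -0.2371  0.0355]
rr [ 0.4724 -0.2375  0.0355]
w 0.035503754430223466 0.036421520799469906
edge -92.29765048504892
edge -91.47864349141395
cross axis -92.64699906953206
tip [[ 0.43657563 -0.32259376  0.0247    ]
 [ 0.4658275  -0.32304381  0.0247    ]] [ 0.45120156 -0.32281879  0.0247    ]
axis m->tip -91.95146093458227 0.14935332066461307
yellow [[ 0.33604149 -0.20305528  0.0355    ]
 [ 0.34825068 -0.34751136  0.0355    ]
 [ 0.33630753 -0.24140468  0.0355    ]]
brush [[ 0.58852587 -0.20697946  0.02      ]
 [ 0.57091352 -0.27402445  0.02      ]]
```

Run:
```python
from h import *
print(sh((.4545,-.2235,.10)),sh((.4545,-.2235,.028)))
```

```text
[-0.0478  0.1427 -0.001 ] [-0.048   0.2147 -0.0011]
```

send_rows:
  motion:
    - [[-0.016, 0.04, 0, 2.1], [-0.032, 0.08, -0.001, 2.1], [-0.048, 0.12, -0.001, 2.1], [-0.048, 0.15, -0.001, 2.1], [-0.048, 0.175, -0.001, 2.1], [-0.048, 0.19, -0.001, 2.1]]
  gripper: 0.7

```text
time: 3.45
tool_pos: [0.4546, -0.2205, 0.0515]
tool_rot: [-1.57, -0.001, -1.603]
contact_force: [-1.3, 0.4, -0.2]
opening: 0.0647
```

Run:
```python
from h import *
s,p,R=state();print(s["time"],p,s["tool_rot"],s["contact_force"],s["opening"])
print(sh((.4545,-.2235,.028)))
c=read_camera("wrist");save(c,"w3.png",None,1.5);np.savez("w3.npz",**c)
```

```text
3.45 [ 0.4546031  -0.22054702  0.05148972] [-1.57048788e+00 -1.43929269e-03 -1.60277607e+00] [-1.27762837  0.37784515 -0.18423072] 0.064705234906711
[ 0.0029  0.0235 -0.    ]
```

View pics/w3.png

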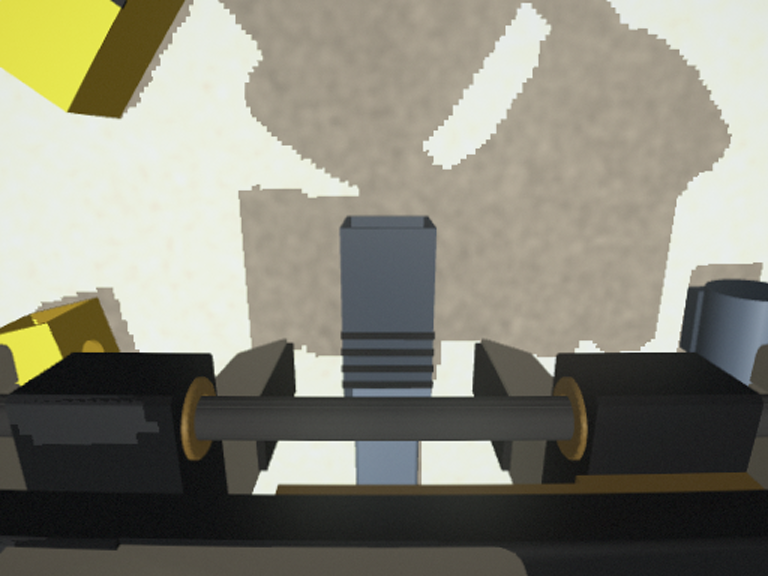

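The nozzle (x 341-436) is centred between the pads (295 and 475) and parallel to them. I'll go down and grip.

send_rows:
  motion:
    - [[0.002, 0.01, 0, 0], [0.002, 0.018, 0, 0], [0.002, 0.0235, 0, 0], [0.002, 0.0235, 0, 0]]

```text
time: 3.9
tool_pos: [0.4536, -0.2219, 0.0262]
tool_rot: [-1.573, 0.0, -1.603]
contact_force: [1.3, 0.5, 0.9]
opening: 0.0642
```

send_rows:
  motion:
    - [[0, 0, 0, 0], [0, 0, 0, 0], [0, 0, 0, 0], [0, 0, 0, 0], [0, 0, 0, 0], [0, 0, 0, 0]]
  gripper: 0
  grip_force: 25

```text
time: 4.5
tool_pos: [0.4539, -0.2221, 0.0265]
tool_rot: [-1.572, -0.0, -1.603]
contact_force: [-0.2, -0.7, 3.2]
opening: 0.0353
```

Run:
```python
from h import *
s,p,R=state();print(s["time"],p,s["tool_rot"],s["contact_force"],s["opening"])
c=read_camera("wrist");save(c,"w4.png",None,1.5);np.savez("w4.npz",**c)
```

```text
4.5 [ 0.45386128 -0.2221445   0.02651117] [-1.57237647e+00 -1.72059943e-04 -1.60303092e+00] [-0.20891093 -0.66836979  3.18433276] 0.03531584786271389
```

View pics/w4.png

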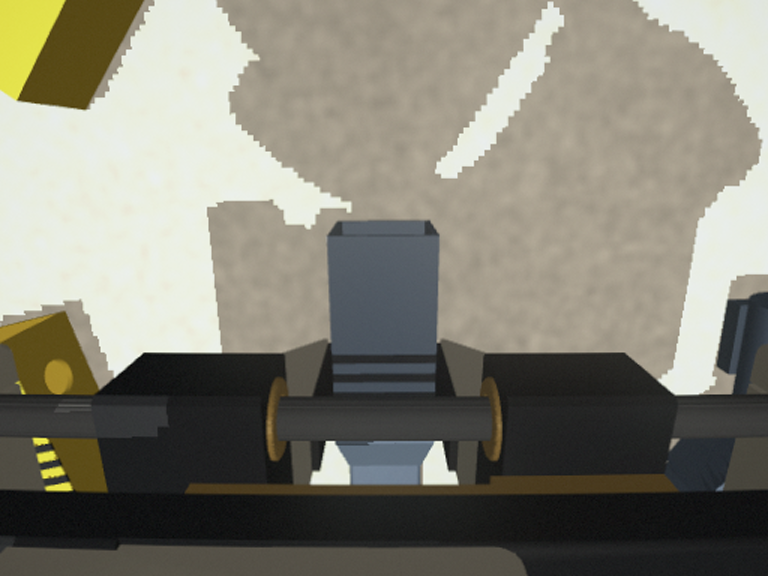

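Run:
```python
from h import *
c=dict(np.load("w4.npz"))
P=ray(c,[(329/1.5,236/1.5),(438/1.5,236/1.5)],.0355)
s,p,R=state()
print(P,np.linalg.norm(P[0]-P[1])); print("tool frame mouth top corners",(P-p)@R)
```

```text
[[ 0.43674602 -0.17321624  0.0355    ]
 [ 0.47156994 -0.17435361  0.0355    ]] 0.03484249373157216
tool frame mouth top corners [[-0.04834237 -0.00895913 -0.01871266]
 [-0.04832664 -0.00901437  0.01612979]]
```

send_rows:
  motion:
    - [[0, -0.01, 0, 0], [0, -0.04, 0, 0], [0, -0.08, 0, 0], [0, -0.12, 0, 0], [0, -0.15, 0, 0], [0, -0.15, 0, 0]]

```text
time: 5.15
tool_pos: [0.4559, -0.2233, 0.1812]
tool_rot: [-1.565, -0.005, -1.603]
contact_force: [-0.2, 0.1, -2.1]
opening: 0.0348
```

Run:
```python
from h import *
s,p,R=state();print(s["time"],p,s["tool_rot"],s["contact_force"],s["opening"])
print(sh((.542,-.06,.18)), np.degrees(s["tool_rot"]))
```

```text
5.15 [ 0.45586042 -0.22325986  0.1812214 ] [-1.56529612 -0.00478182 -1.60282934] [-0.15883081  0.09599909 -2.13641128] 0.034827013581633384
[-0.1659  0.0009  0.0809] [-89.68486133  -0.27397808 -91.83535664]
```

Run:
```python
from h import *
print(sh((.5353,-.0436,.18)),sh((.5353,-.0436,.1038)))
```

```text
[-0.1821  0.0008  0.0736] [-0.1825  0.077   0.0732]
```

send_rows:
  motion:
    - [[-0.035, 0, 0.015, 1], [-0.075, 0, 0.03, 2], [-0.115, 0.01, 0.046, 3], [-0.15, 0.03, 0.06, 4.2], [-0.175, 0.055, 0.07, 4.2], [-0.1825, 0.075, 0.0732, 4.2], [-0.1825, 0.077, 0.0732, 4.2], [-0.1825, 0.077, 0.0732, 4.2]]

```text
time: 5.95
tool_pos: [0.5345, -0.0437, 0.1031]
tool_rot: [-1.567, -0.004, -1.676]
contact_force: [0.4, 0.2, -0.9]
opening: 0.0352
```

Run:
```python
from h import *
c=read_camera("wrist");save(c,"w5.png",(180,60,340,240),4);np.savez("w5.npz",**c)
s,p,R=state();print(s["time"],p,s["tool_rot"],s["contact_force"],s["opening"])
for n in["scene","top"]:
    d=read_camera(n);np.savez(n+"5.npz",**d)
d=dict(np.load("scene5.npz"));uv=proj(d,[(.543,.03,.095)])[0];print(uv);u,v=map(int,uv);save(d,"s5.png",(u-60,v-45,u+60,v+45),6)
```

```text
6.0 [ 0.53512701 -0.04419434  0.10405083] [-1.56524654 -0.00458964 -1.67656441] [-0.09392241 -0.82251327 -1.4596199 ] 0.03490717611327767
[253.84619035 186.36754117]
```

View pics/w5.png

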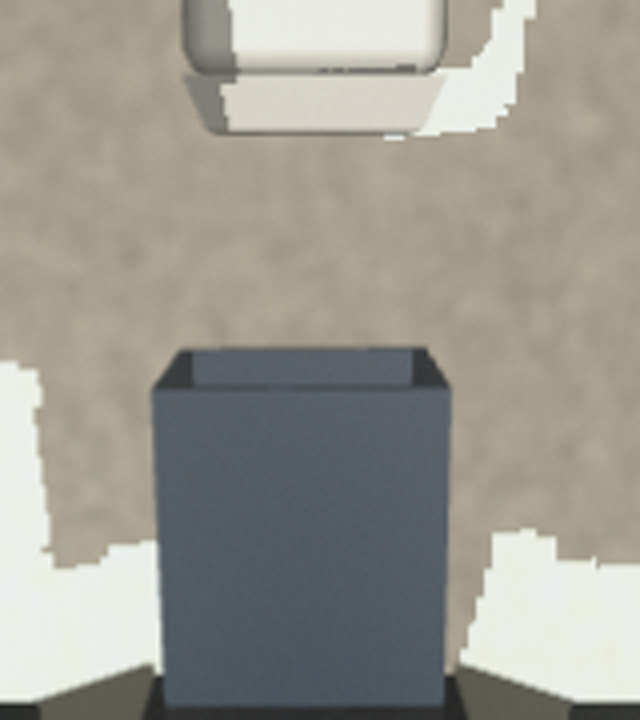

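View pics/s5.png

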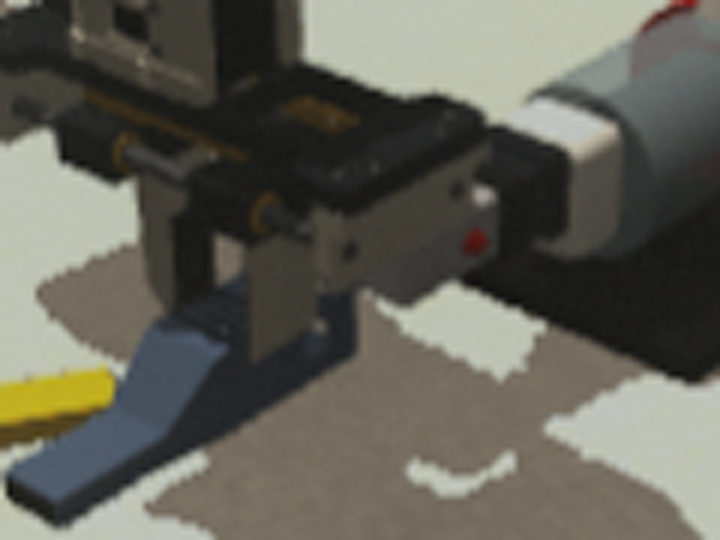

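Run:
```python
from h import *
c=dict(np.load("w5.npz"))
def cr(X,Y): return (180+(X+.5)/4-.5,60+(Y+.5)/4-.5)
s,p,R=state();p=np.array([.5349,-.0440,.1036])
N=ray(c,[cr(153,386),cr(451,386)],.095+.01775);Q=ray(c,[cr(183,72),cr(447,72)],.110)
print(np.linalg.norm(N[0]-N[1]),np.linalg.norm(Q[0]-Q[1]))
n=(N-p)@R*1e3;q=(Q-p)@R*1e3
print(n,n.mean(0));print(q,q.mean(0));print("gap to nose",n.mean(0)[0]-q.mean(0)[0]-6)
t=(ray(c,[cr(210,133),cr(420,131)],.095+.0125)-p)@R*1e3;print("nose",t)
```

```text
0.03549308153198989 0.03006719783981987
[[-49.24024174  -9.53449797 -19.70027937]
 [-49.24887795  -9.2650496   15.79177832]] [-49.24455984  -9.39977379  -1.95425052]
[[-84.8821693   -6.92254036 -15.53574364]
 [-84.92088783  -6.69443275  14.53056398]] [-84.90152857  -6.80848655  -0.50258983]
gap to nose 29.656968721165626
nose [[-78.26104178  -4.36988394 -12.76772455]
 [-78.51346933  -4.18446424  11.81060569]]
```

Widths of 35.5 and 30.1 mm confirm the heights. The pipe is 1.45 mm to tool +z of the nozzle axis, and the gap to the nose is 29.7 mm.

send_rows:
  motion:
    - [[-0.003, 0, 0.0015, 0], [-0.008, 0, 0.0015, 0], [-0.014, 0, 0.0015, 0], [-0.02, 0, 0.0015, 0], [-0.024, 0, 0.0015, 0], [-0.024, 0, 0.0015, 0], [-0.024, 0, 0.0015, 0]]

```text
time: 6.8
tool_pos: [0.5397, -0.0207, 0.1047]
tool_rot: [-1.563, -0.005, -1.677]
contact_force: [-0.2, -0.4, -2.1]
opening: 0.0354
```

Run:
```python
from h import *
c=read_camera("wrist");save(c,"w6.png",(180,60,340,240),4);np.savez("w6.npz",**c)
s,p,R=state();print(s["time"],p,s["tool_rot"],s["contact_force"],s["opening"])
```

```text
6.85 [ 0.53967288 -0.02081649  0.10465753] [-1.56340638 -0.00481649 -1.67704241] [-0.23588849  0.42927237 -1.17893699] 0.03504599412684514
```

View pics/w6.png

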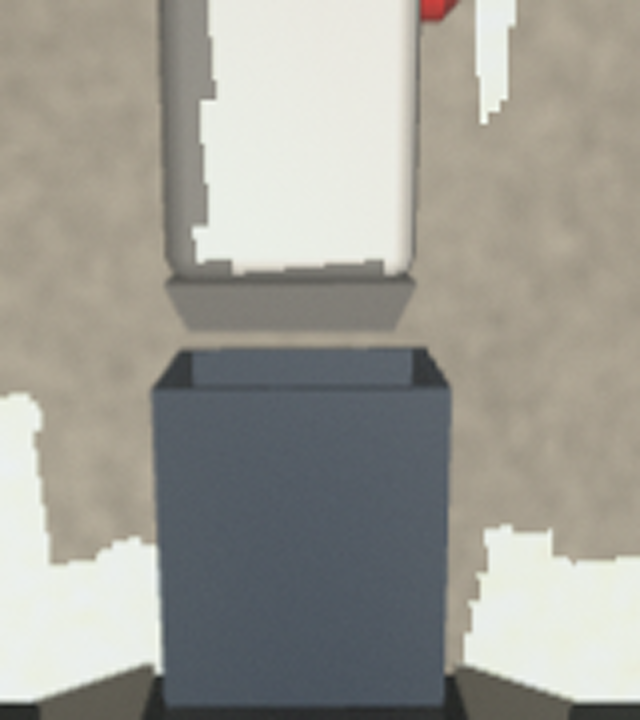

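Run:
```python
from h import *
c=dict(np.load("w6.npz"))
def cr(X,Y): return (180+(X+.5)/4-.5,60+(Y+.5)/4-.5)
s,p,R=state()
N=ray(c,[cr(153,386),cr(451,386)],.095+.01775);Q=ray(c,[cr(167,281),cr(414,281)],.110);B=ray(c,[cr(160.5,30),cr(419.5,30)],.110)
for X in (N,Q,B): q=(X-p)@R*1e3;print(np.linalg.norm(X[0]-X[1]),q.mean(0),X.mean(0))
q=Q.mean(0)-B.mean(0);print(np.degrees(np.arctan2(q[1],q[0])),np.degrees(s["tool_rot"]))
q=ray(c,[cr(303,386),cr(303,100)],.11);q=q[0]-q[1];print("img vertical az",np.degrees(np.arctan2(q[1],q[0])))
```

```text
0.03584885392305228 [-48.85890261  -8.33929765  -1.51172499] [0.54329394 0.02797307 0.11275   ]
0.029583631563064552 [-61.09434601  -5.65829835  -2.88839745] [0.5432409  0.04027038 0.11      ]
0.029548178993520243 [-89.4295185   -5.79452354  -2.85379578] [0.54627918 0.06844254 0.11      ]
-96.15538104400628 [-89.5765875   -0.27596463 -96.08745228]
img vertical az -96.12752087925114
```

send_rows:
  motion:
    - [[0, 0.0004, -0.0007, 0], [0, 0.0008, -0.0014, 0], [0, 0.0008, -0.0014, 0], [0, 0.0008, -0.0014, 0]]

```text
time: 7.25
tool_pos: [0.5383, -0.0208, 0.1038]
tool_rot: [-1.563, -0.005, -1.677]
contact_force: [-0.6, 0.6, -1.6]
opening: 0.0353
```

Run:
```python
from h import *
c=read_camera("wrist");save(c,"w7.png",(180,60,340,240),4);np.savez("w7.npz",**c)
s,p,R=state();print(s["time"],p,s["tool_rot"],s["contact_force"],s["opening"])
g=c["frame"].astype(int).sum(2)
for r in (60+70,60+60,110,90): print(r,[ (x,int(g[r,x])) for x in list(range(215,230))],[ (x,int(g[r,x])) for x in range(278,290)])
```

```text
7.3 [ 0.53828418 -0.02076311  0.10387299] [-1.56337578 -0.00480975 -1.67723926] [ 0.1934294  -0.60072105 -0.76949364] 0.03454460804862421
130 [(215, 477), (216, 477), (217, 480), (218, 474), (219, 472), (220, 472), (221, 466), (222, 467), (223, 430), (224, 341), (225, 305), (226, 310), (227, 309), (228, 310), (229, 311)] [(278, 312), (279, 311), (280, 310), (281, 317), (282, 313), (283, 312), (284, 317), (285, 314), (286, 339), (287, 419), (288, 465), (289, 466)]
120 [(215, 469), (216, 475), (217, 475), (218, 477), (219, 480), (220, 474), (221, 471), (222, 468), (223, 425), (224, 330), (225, 330), (226, 355), (227, 374), (228, 400), (229, 418)] [(278, 697), (279, 697), (280, 697), (281, 694), (282, 662), (283, 616), (284, 560), (285, 509), (286, 367), (287, 458), (288, 471), (289, 479)]
110 [(215, 480), (216, 474), (217, 470), (218, 466), (219, 469), (220, 477), (221, 483), (222, 482), (223, 396), (224, 326), (225, 337), (226, 359), (227, 387), (228, 404), (229, 419)] [(278, 695), (279, 696), (280, 697), (281, 696), (282, 670), (283, 629), (284, 574), (285, 526), (286, 402), (287, 414), (288, 473), (289, 480)]
90 [(215, 457), (216, 463), (217, 468), (218, 473), (219, 474), (220, 478), (221, 477), (222, 437), (223, 334), (224, 320), (225, 353), (226, 376), (227, 394), (228, 418), (229, 426)] [(278, 696), (279, 694), (280, 694), (281, 697), (282, 679), (283, 649), (284, 595), (285, 543), (286, 469), (287, 359), (288, 481), (289, 480)]
```

View pics/w7.png

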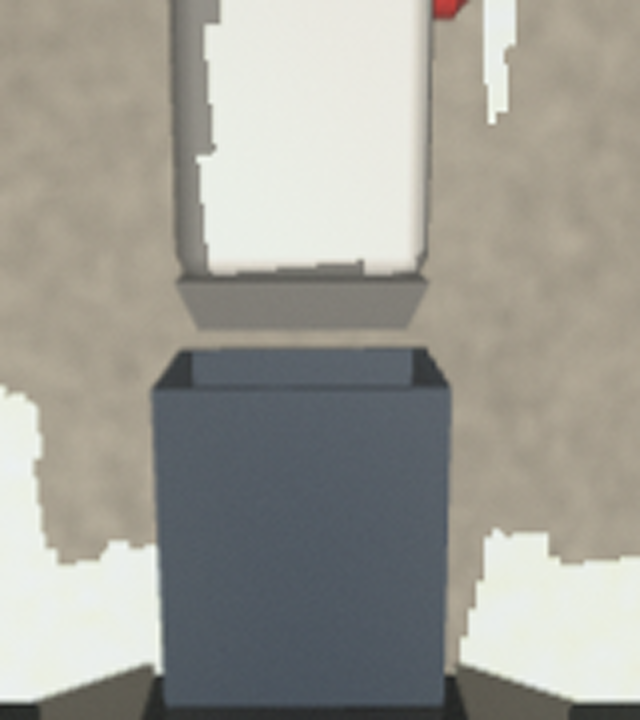

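Laterally aligned now (pipe mid 303, nozzle mid 302), with a nose gap of about 6 mm. I'll slide on gently.

send_rows:
  motion:
    - [[-0.003, 0, 0, 0], [-0.006, 0, 0, 0], [-0.009, 0, 0, 0], [-0.012, 0, 0, 0], [-0.015, 0, 0, 0], [-0.015, 0, 0, 0]]

```text
time: 7.9
tool_pos: [0.5399, -0.0054, 0.1038]
tool_rot: [-1.563, -0.005, -1.677]
contact_force: [0.8, 0.3, -1.4]
opening: 0.0354
```

Run:
```python
from h import *
s,p,R=state();print(s["time"],p,s["tool_rot"],"Ftool",R.T@s["contact_force"],s["torque"],s["opening"])
```

```text
7.9 [ 0.53989909 -0.00536585  0.10379805] [-1.56337483 -0.00474512 -1.67663378] Ftool [-0.41917614  1.36028389  0.75687592] [-0.08752736  0.0821341  -0.06041579] 0.0354171027634409
```

send_rows:
  motion:
    - [[-0.003, 0, 0, 0], [-0.006, 0, 0, 0], [-0.009, 0, 0, 0], [-0.012, 0, 0, 0], [-0.015, 0, 0, 0], [-0.018, 0, 0, 0], [-0.02, 0, 0, 0], [-0.02, 0, 0, 0]]

```text
time: 8.7
tool_pos: [0.542, 0.0148, 0.1037]
tool_rot: [-1.563, -0.005, -1.676]
contact_force: [-0.3, 0.1, -0.7]
opening: 0.0352
```

Run:
```python
from h import *
c=read_camera("wrist");save(c,"w8.png",(180,60,340,240),4);np.savez("w8.npz",**c)
s,p,R=state();print(s["time"],p,s["tool_rot"],"Ftool",R.T@s["contact_force"],s["torque"],s["opening"])
```

```text
8.75 [0.54200439 0.01463682 0.1036912 ] [-1.56337924 -0.00476016 -1.67640067] Ftool [0.54301872 1.93933493 1.14774044] [-0.09496743  0.03354065 -0.0286152 ] 0.035425889800931434
```

View pics/w8.png

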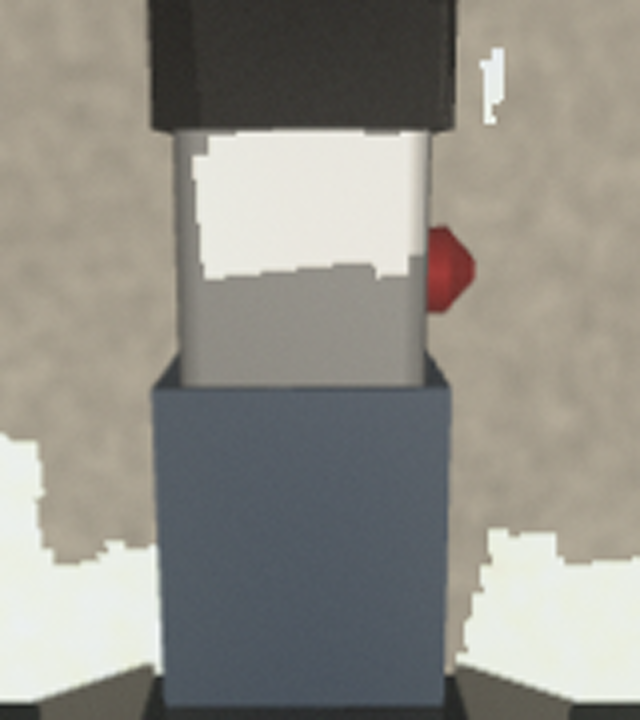

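Seal face at y=130, button centred at y=270, mouth at y=386: about 7.4 mm to the flank. I'll approach 5 mm and then creep until I feel contact.

send_rows:
  motion:
    - [[-0.001, 0, 0, 0], [-0.002, 0, 0, 0], [-0.003, 0, 0, 0], [-0.004, 0, 0, 0], [-0.005, 0, 0, 0], [-0.005, 0, 0, 0]]

```text
time: 9.35
tool_pos: [0.5426, 0.0197, 0.1037]
tool_rot: [-1.563, -0.005, -1.676]
contact_force: [0.1, 0.6, -0.5]
opening: 0.0356
```

send_rows:
  motion:
    - [[-0.0005, 0, 0, 0], [-0.001, 0, 0, 0], [-0.001, 0, 0, 0]]

```text
time: 9.65
tool_pos: [0.5427, 0.0208, 0.1037]
tool_rot: [-1.563, -0.005, -1.676]
contact_force: [-0.2, -0.8, -0.7]
opening: 0.0351
```

Run:
```python
from h import *
c=read_camera("wrist");save(c,"w9.png",(180,60,340,240),4);np.savez("w9.npz",**c)
s,p,R=state();print(s["time"],p,s["tool_rot"],"Ftool",R.T@s["contact_force"],s["torque"],s["opening"])
```

```text
9.7 [0.54266217 0.02076924 0.10365361] [-1.56338205 -0.00475798 -1.67618745] Ftool [-0.57687569  1.39168737  0.23975333] [-0.07974622  0.05366711 -0.00675228] 0.03523863654731715
```

View pics/w9.png

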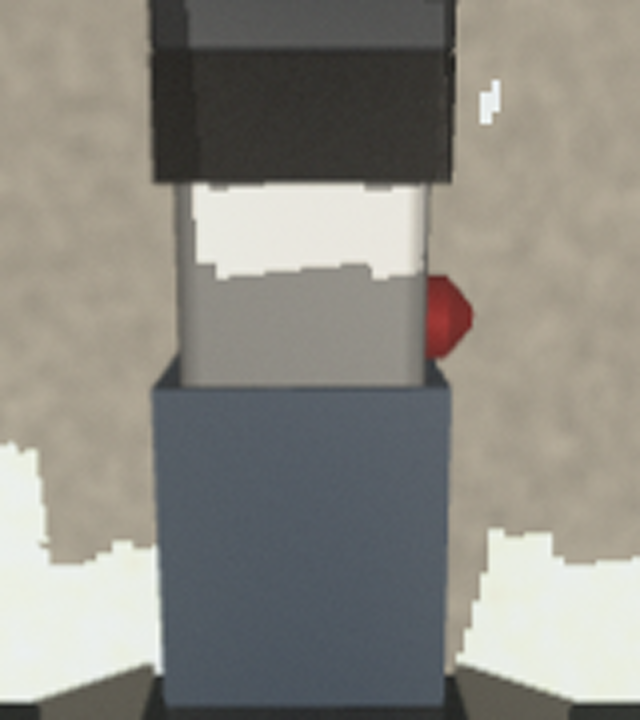

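send_rows:
  motion:
    - [[-0.0004, 0, 0, 0], [-0.0008, 0, 0, 0], [-0.0008, 0, 0, 0]]

```text
time: 10.0
tool_pos: [0.5428, 0.0216, 0.1037]
tool_rot: [-1.563, -0.005, -1.676]
contact_force: [0.6, 0.3, -1.3]
opening: 0.035
```

send_rows:
  motion:
    - [[-0.0003, 0, 0, 0], [-0.0006, 0, 0, 0], [-0.0006, 0, 0, 0]]

```text
time: 10.3
tool_pos: [0.5428, 0.022, 0.1037]
tool_rot: [-1.563, -0.005, -1.676]
contact_force: [0.3, -1.8, -0.2]
opening: 0.035
```

send_rows:
  motion:
    - [[-0.0003, 0, 0, 0], [-0.0005, 0, 0, 0], [-0.0005, 0, 0, 0]]

```text
time: 10.6
tool_pos: [0.5428, 0.0222, 0.1037]
tool_rot: [-1.563, -0.006, -1.676]
contact_force: [-0.8, -3.3, -0.7]
opening: 0.035
```

Run:
```python
from h import *
c=read_camera("wrist");save(c,"w10.png",(180,60,340,240),4);np.savez("w10.npz",**c)
s,p,R=state();print(s["time"],p,s["tool_rot"],"Ftool",R.T@s["contact_force"],s["torque"],s["opening"])
```

```text
10.65 [0.54283922 0.02220919 0.10371043] [-1.56336476 -0.00551218 -1.67619626] Ftool [3.62870671e+00 4.05405086e-01 1.99072458e-03] [-0.67325569  0.14247408 -0.04344601] 0.03475725918997187
```

View pics/w10.png

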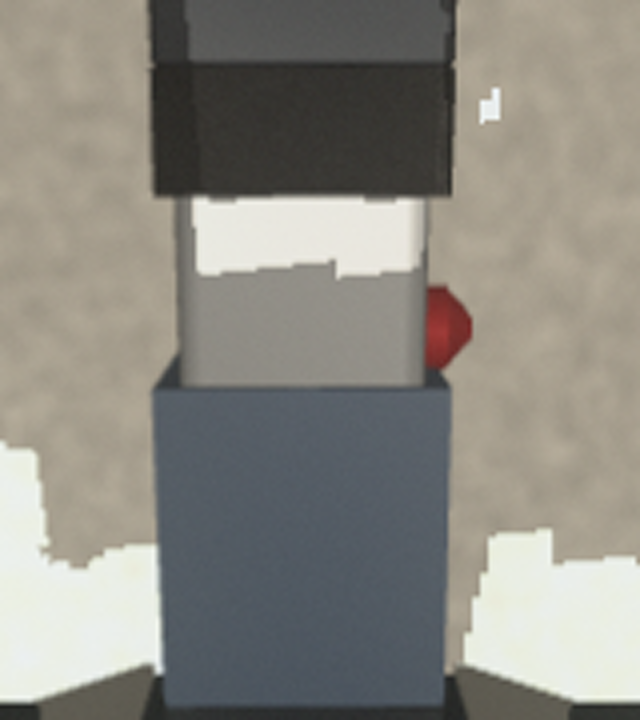

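Contact felt (about 3.6 N along tool x, motion stopped): the mouth is on the button's flank. I'll back off slightly, release and look.

send_rows:
  motion:
    - [[0.0005, 0, 0, 0], [0.0007, 0, 0, 0], [0.0007, 0, 0, 0]]

```text
time: 10.95
tool_pos: [0.5428, 0.0218, 0.1037]
tool_rot: [-1.563, -0.005, -1.676]
contact_force: [-0.2, 0.5, -1.3]
opening: 0.0353
```

send_rows:
  motion:
    - [[0, 0, 0, 0], [0, 0, 0, 0], [0, 0, 0, 0], [0, 0, 0, 0]]
  gripper: 0.65

```text
time: 11.35
tool_pos: [0.5429, 0.0218, 0.1038]
tool_rot: [-1.563, -0.005, -1.676]
contact_force: [0.0, 0.2, 0.2]
opening: 0.0586
```

Run:
```python
from h import *
c=read_camera("wrist");save(c,"w11.png",(130,60,390,255),3);np.savez("w11.npz",**c)
s,p,R=state();print(s["time"],p,s["tool_rot"],"Ftool",R.T@s["contact_force"],s["torque"],s["opening"])
d=read_camera("scene");uv=proj(d,[(.543,.03,.095)])[0];u,v=map(int,uv);save(d,"s11.png",(u-60,v-45,u+60,v+45),6)
```

```text
11.4 [0.54285014 0.02181924 0.10374869] [-1.56316547 -0.00503756 -1.6761404 ] Ftool [-0.61314508 -0.2131132   0.12731192] [-0.1165023   0.08875124  0.06287479] 0.059465097952280915
```

View pics/w11.png

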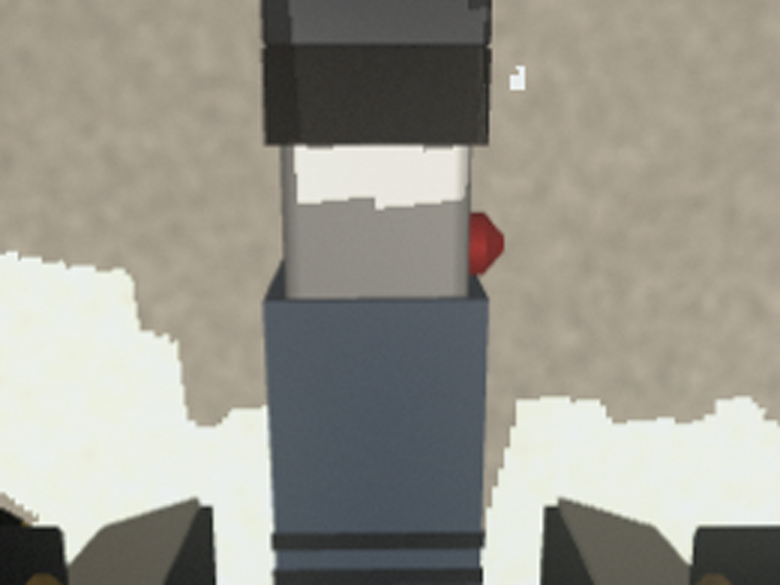

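View pics/s11.png

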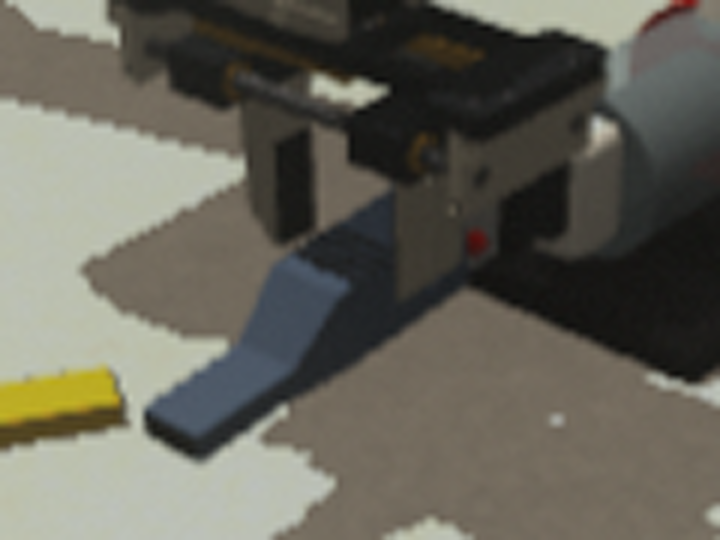

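send_rows:
  motion:
    - [[-0.008, 0, 0, 0], [-0.017, 0.0005, 0, 0], [-0.026, 0.001, 0, 0], [-0.035, 0.0015, 0, 0], [-0.043, 0.002, 0, 0], [-0.0488, 0.0025, 0, 0], [-0.0488, 0.0025, 0, 0], [-0.0488, 0.0025, 0, 0]]

```text
time: 12.25
tool_pos: [0.548, 0.0704, 0.1009]
tool_rot: [-1.563, -0.005, -1.676]
contact_force: [0.1, -0.2, -0.7]
opening: 0.0596
```

Run:
```python
from h import *
s,p,R=state();print(s["time"],p,s["tool_rot"],"Ftool",R.T@s["contact_force"],s["torque"],s["opening"])
d=read_camera("scene");uv=proj(d,[(.543,.03,.095)])[0];u,v=map(int,uv);save(d,"s12.png",(u-60,v-45,u+60,v+45),6)
c=read_camera("wrist");save(c,"w12.png",(80,60,440,300),2.2)
```

```text
12.25 [0.54795361 0.07039629 0.10094393] [-1.56330138 -0.00515745 -1.67578419] Ftool [0.22961935 0.67623757 0.12567118] [-0.06373586  0.0891248   0.02388807] 0.05959666319029837
```

View pics/s12.png

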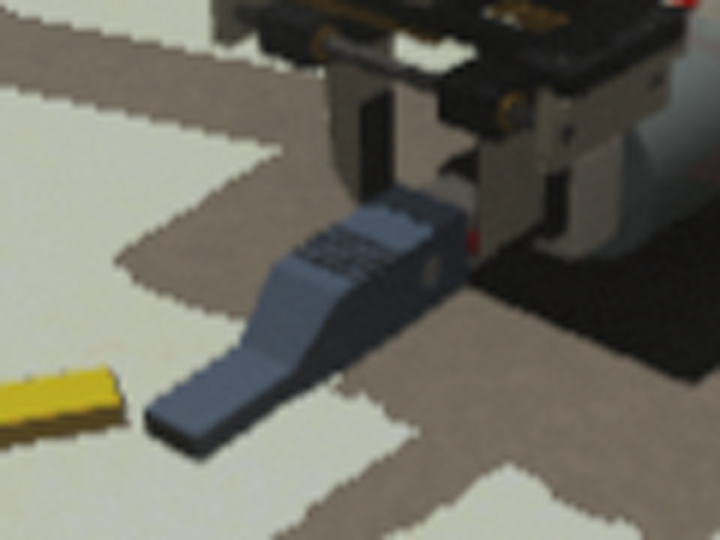

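View pics/w12.png

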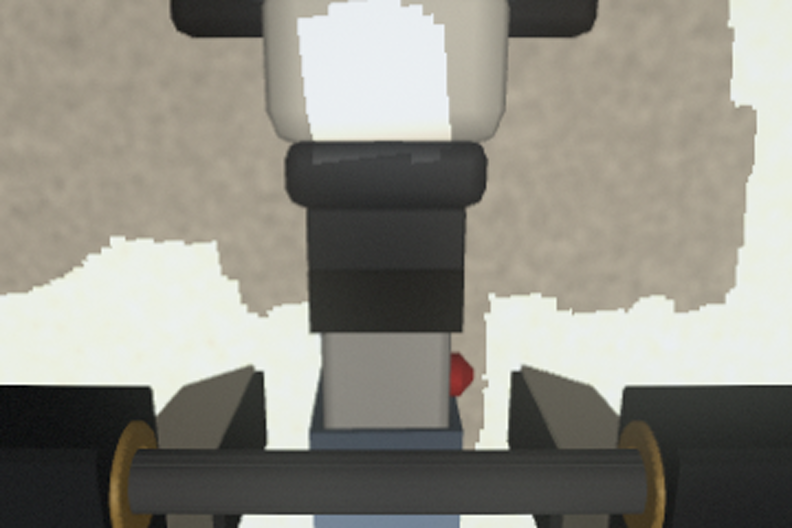

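Run:
```python
from h import *
d=read_camera("scene");s,p,R=state()
u0,v0=map(int,proj(d,[(.543,.03,.095)])[0])
def q(n,t):
    uv=proj(d,[p+R@np.array(t)])[0];print(n,np.round((uv-[u0-60,v0-45]+.5)*6-.5,0))
h=s["opening"]/2
q("finger outer tip -x",(-.0095,.025,h+.019));q("finger outer tip +x",(.0095,.025,h+.019));q("inner tip +x",(.0095,.025,h))
q("mouth bot outer",(0,.006+.01775,.01775));q("mouth top outer",(0,.006-.01775,.01775))
q("hole",(.022,.006,.01775));q("button tip",(-.006,.006,.022));q("nozzle tip",(.153,.006,0))
w=read_camera("wrist")
def qq(n,t):
    uv=proj(w,[p+R@np.array(t)])[0];print(n,np.round((uv-[80,60]+.5)*2.2-.5,0))
qq("pad tip edge -x",(-.0095,.025,h));qq("pad mid edge",(-.0095,.006,h));qq("button tip",(-.006,.006,.022));qq("mouth top",(0,.006-.01775,.01775));qq("mouth",(0,.006-.01775,-.01775))
```

```text
finger outer tip -x [543. 307.]
finger outer tip +x [514. 326.]
inner tip +x [477. 310.]
mouth bot outer [469. 288.]
mouth top outer [469. 212.]
hole [433. 272.]
button tip [487. 248.]
nozzle tip [162. 396.]
pad tip edge -x [498. 332.]
pad mid edge [510. 356.]
button tip [478. 369.]
mouth top [469. 422.]
mouth [316. 422.]
```

Pads overhang the mouth by about 10 mm and cover the button (centre near tool x = -5 mm). I'll close: the pads take the nozzle and press the button in together.

send_rows:
  motion:
    - [[0, 0, 0, 0], [0, 0, 0, 0], [0, 0, 0, 0], [0, 0, 0, 0], [0, 0, 0, 0], [0, 0, 0, 0]]
  gripper: 0
  grip_force: 35

```text
time: 13.05
tool_pos: [0.548, 0.0699, 0.101]
tool_rot: [-1.563, -0.005, -1.677]
contact_force: [-0.6, -1.0, 1.1]
opening: 0.0349
```

Run:
```python
from h import *
s,p,R=state();print(s["time"],p,s["tool_rot"],"Ftool",R.T@s["contact_force"],s["torque"],s["opening"])
d=read_camera("scene");uv=proj(d,[(.543,.03,.095)])[0];u,v=map(int,uv);save(d,"s13.png",(u-60,v-45,u+60,v+45),6)
c=read_camera("wrist");save(c,"w13.png",(80,60,440,300),2.2)
```

```text
13.05 [0.54795327 0.06991914 0.10100286] [-1.5632741  -0.00521009 -1.6766531 ] Ftool [ 1.01440069 -1.1385577  -0.45522888] [-0.1824751   0.13255272 -0.01584077] 0.03492843533383815
```

View pics/s13.png

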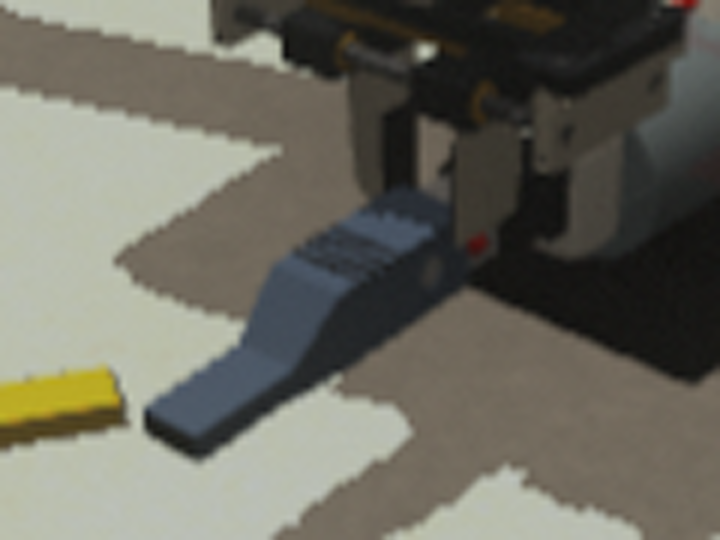

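View pics/w13.png

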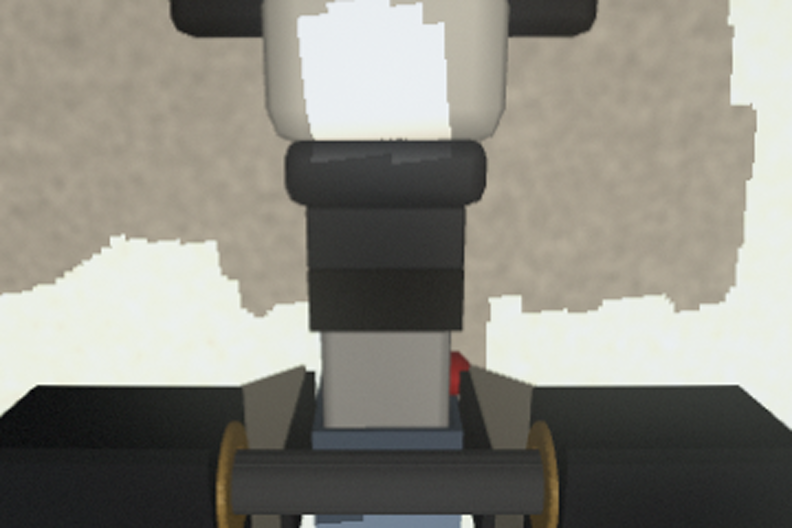

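Run:
```python
from h import *
d=read_camera("scene");s,p,R=state();h=s["opening"]/2
u0,v0=map(int,proj(d,[(.543,.03,.095)])[0])
print((u0,v0))
def q(n,t):
    uv=proj(d,[p+R@np.array(t)])[0];print(n,np.round((uv-[u0-30,v0-35]+.5)*12-.5,0))
for y in (-.02,.006,.025):
  for x in (-.0095,.0095): q(f"inner x{x} y{y}",(x,y,h))
q("button base",(-.005,.006,.015));q("button tip",(-.005,.006,.022))
save(d,"s14.png",(u0-30,v0-35,u0+35,v0+15),12)
w=read_camera("wrist");save(w,"w14.png",(210,180,310,250),8)
def qq(n,t):
    uv=proj(w,[p+R@np.array(t)])[0];print(n,np.round((uv-[210,180]+.5)*8-.5,0))
for y in (-.02,.006,.025):
  for x in (-.0095,.0095): qq(f"inner x{x} y{y}",(x,y,h))
qq("button tip",(-.005,.006,.022));qq("button wall",(-.005,.006,.015))
```

```text
(253, 186)
inner x-0.0095 y-0.02 [607. 249.]
inner x0.0095 y-0.02 [546. 285.]
inner x-0.0095 y0.006 [607. 362.]
inner x0.0095 y0.006 [546. 399.]
inner x-0.0095 y0.025 [606. 443.]
inner x0.0095 y0.025 [546. 480.]
button base [584. 367.]
button tip [610. 378.]
inner x-0.0095 y-0.02 [680. 493.]
inner x0.0095 y-0.02 [669. 774.]
inner x-0.0095 y0.006 [636. 337.]
inner x0.0095 y0.006 [629. 584.]
inner x-0.0095 y0.025 [612. 248.]
inner x0.0095 y0.025 [605. 475.]
button tip [700. 397.]
button wall [601. 397.]
```

View pics/s14.png

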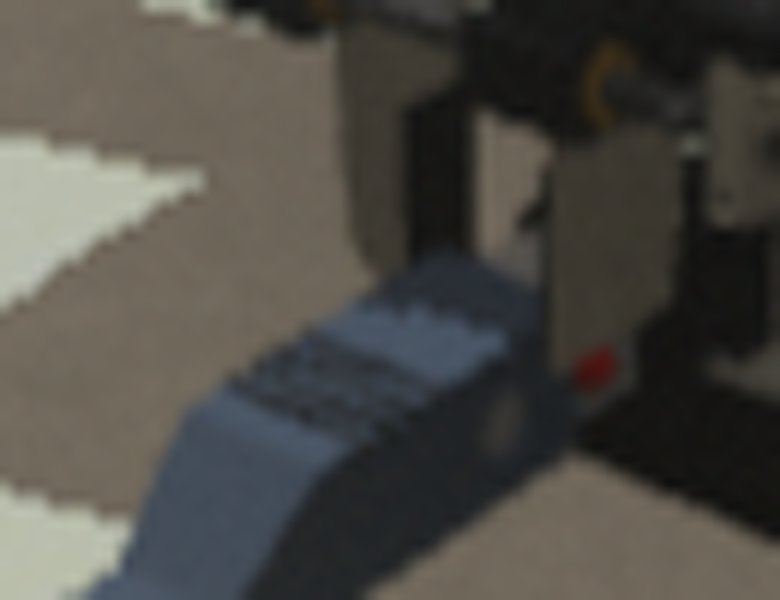

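View pics/w14.png

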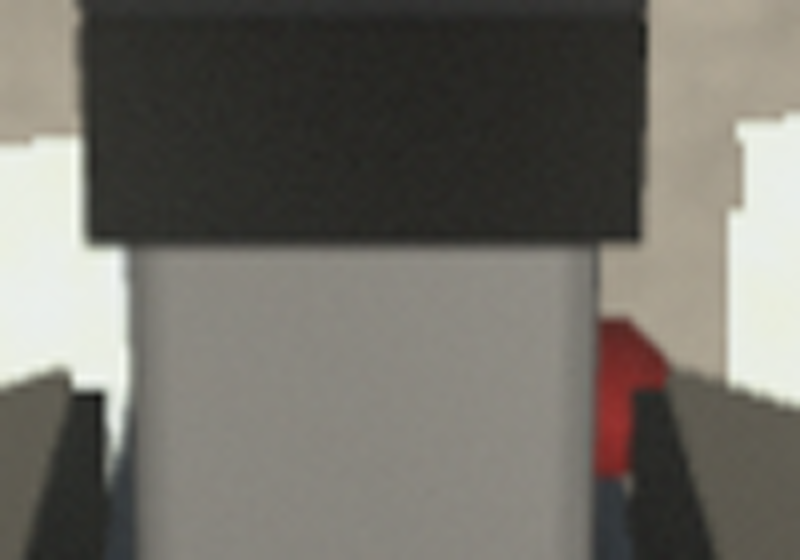

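The pictures disagree with the plan. In the scene crop the red button (598,365) is fully visible below the fingertip, and in the wrist crop its cone is still out. So the visible fingertips end about at TCP height, above the button, which isn't pressed. I'll open, lower 15 mm, re-check and close again.

send_rows:
  motion:
    - [[0, 0, 0, 0], [0, 0, 0, 0], [0, 0, 0, 0], [0, 0, 0, 0]]
  gripper: 0.65

```text
time: 13.65
tool_pos: [0.548, 0.07, 0.101]
tool_rot: [-1.563, -0.005, -1.677]
contact_force: [0.7, -0.8, -0.3]
opening: 0.0586
```

send_rows:
  motion:
    - [[0, 0.003, 0, 0], [0, 0.006, 0, 0], [0, 0.009, 0, 0], [0, 0.012, 0, 0], [0, 0.015, 0, 0], [0, 0.015, 0, 0]]

```text
time: 14.25
tool_pos: [0.5478, 0.0699, 0.0854]
tool_rot: [-1.564, -0.005, -1.677]
contact_force: [-0.5, 1.1, -0.2]
opening: 0.0594
```

Run:
```python
from h import *
s,p,R=state();print(s["time"],p,s["tool_rot"],"Ftool",R.T@s["contact_force"],s["torque"],s["opening"])
d=read_camera("scene");u0,v0=map(int,proj(d,[(.543,.03,.095)])[0]);save(d,"s15.png",(u0-30,v0-35,u0+35,v0+15),12)
h=s["opening"]/2
def q(n,t):
    uv=proj(d,[p+R@np.array(t)])[0];print(n,np.round((uv-[u0-30,v0-35]+.5)*12-.5,0))
for y in (-.02,.006,.025):
  for x in (-.0095,.0095): q(f"inner x{x} y{y}",(x,y,h))
c=read_camera("wrist");save(c,"w15.png",(80,60,440,300),2.2)
```

```text
14.25 [0.54777012 0.06986922 0.08543813] [-1.56420538 -0.00527355 -1.67664095] Ftool [-1.04674465  0.15633299 -0.59356376] [-0.0941842   0.04352592  0.00287961] 0.05939825737720021
inner x-0.0095 y-0.02 [654. 337.]
inner x0.0095 y-0.02 [593. 373.]
inner x-0.0095 y0.006 [652. 448.]
inner x0.0095 y0.006 [592. 486.]
inner x-0.0095 y0.025 [651. 528.]
inner x0.0095 y0.025 [592. 566.]
```

View pics/s15.png

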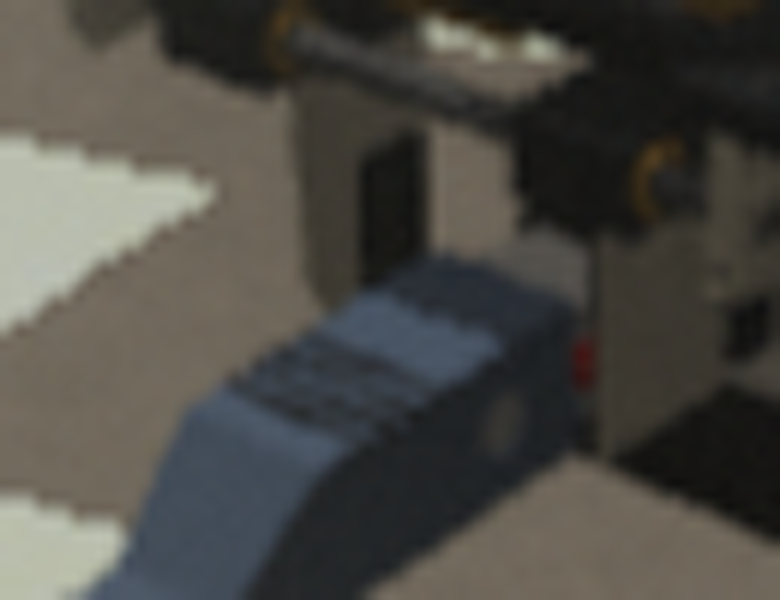

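View pics/w15.png

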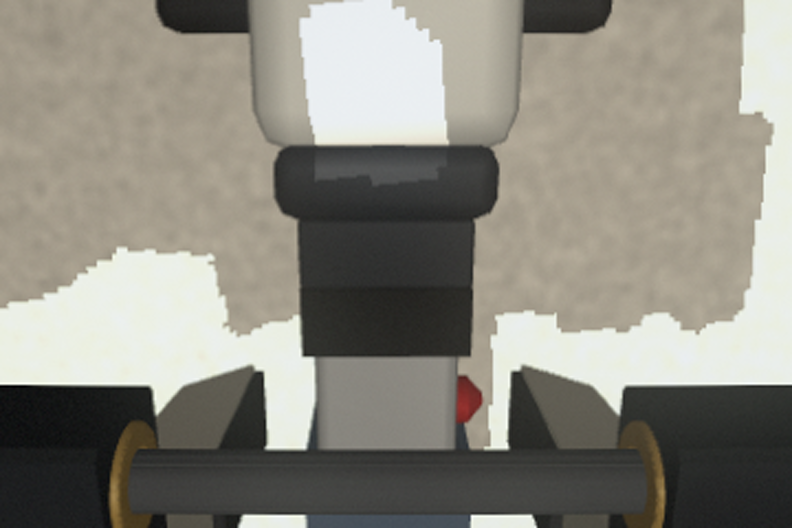

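send_rows:
  motion:
    - [[-0.0005, 0.002, 0, 0], [-0.001, 0.004, 0, 0], [-0.001, 0.004, 0, 0]]

```text
time: 14.65
tool_pos: [0.548, 0.0709, 0.0816]
tool_rot: [-1.564, -0.005, -1.677]
contact_force: [0.4, 0.1, 0.4]
opening: 0.0596
```

send_rows:
  motion:
    - [[0, 0, 0, 0], [0, 0, 0, 0], [0, 0, 0, 0], [0, 0, 0, 0], [0, 0, 0, 0], [0, 0, 0, 0]]
  gripper: 0
  grip_force: 35

```text
time: 15.25
tool_pos: [0.5486, 0.0709, 0.0818]
tool_rot: [-1.563, -0.005, -1.677]
contact_force: [3.6, 0.5, -0.0]
opening: 0.0351
```

Run:
```python
from h import *
s,p,R=state();print(s["time"],p,s["tool_rot"],"Ftool",R.T@s["contact_force"],s["torque"],s["opening"])
d=read_camera("scene");u0,v0=map(int,proj(d,[(.543,.03,.095)])[0]);save(d,"s16.png",(u0-30,v0-35,u0+35,v0+15),12)
c=read_camera("wrist");save(c,"w16.png",(210,180,310,250),8)
```

```text
15.25 [0.54855425 0.07089685 0.08182736] [-1.56265126 -0.00508969 -1.6766049 ] Ftool [-0.89814906  0.02830748  3.51235235] [-0.19399414 -0.42869451  0.01354449] 0.03513022955534116
```

View pics/s16.png

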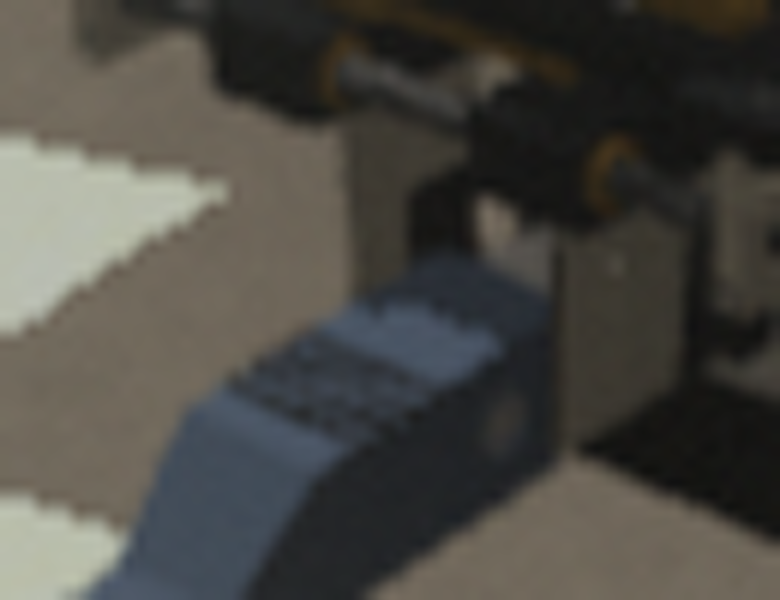

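View pics/w16.png

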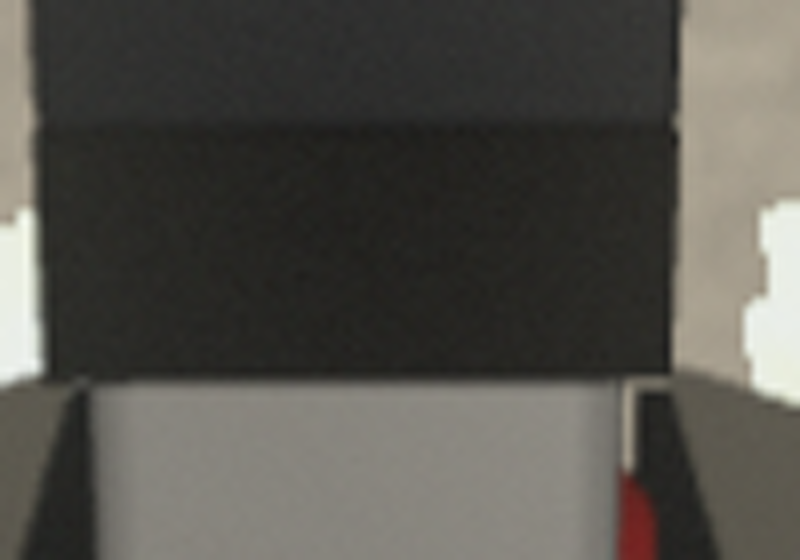

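The button is now pressed: lateral reaction +3.5 N, red hidden behind the pad in the scene view, about 2.6 mm left standing in the wrist crop (620-657). I'll nudge 0.8 mm towards the pipe for margin and then push gently.

send_rows:
  motion:
    - [[0, 0, -0.0008, 0], [-0.0005, 0, -0.0008, 0], [-0.001, 0, -0.0008, 0], [-0.0015, 0, -0.0008, 0], [-0.002, 0, -0.0008, 0], [-0.002, 0, -0.0008, 0]]

```text
time: 15.95
tool_pos: [0.5483, 0.0723, 0.0819]
tool_rot: [-1.562, -0.006, -1.677]
contact_force: [3.6, -3.8, -0.6]
opening: 0.035
```

send_rows:
  motion:
    - [[-0.0005, 0, 0, 0], [-0.001, 0, 0, 0], [-0.0015, 0, 0, 0], [-0.0015, 0, 0, 0]]

```text
time: 16.35
tool_pos: [0.5486, 0.0734, 0.0819]
tool_rot: [-1.561, -0.007, -1.676]
contact_force: [2.9, -3.8, -1.9]
opening: 0.0353
```

Run:
```python
from h import *
s,p,R=state();print(s["time"],p,s["tool_rot"],"Ftool",R.T@s["contact_force"],s["torque"],s["opening"])
c=read_camera("wrist");save(c,"w17.png",(210,180,310,250),8)
```

```text
16.35 [0.54862646 0.07338638 0.08187326] [-1.56145766 -0.00672126 -1.67643798] Ftool [3.45012388 1.95017212 3.22259878] [-0.80595954 -0.45785785 -0.09319565] 0.03529819288252167
```

View pics/w17.png

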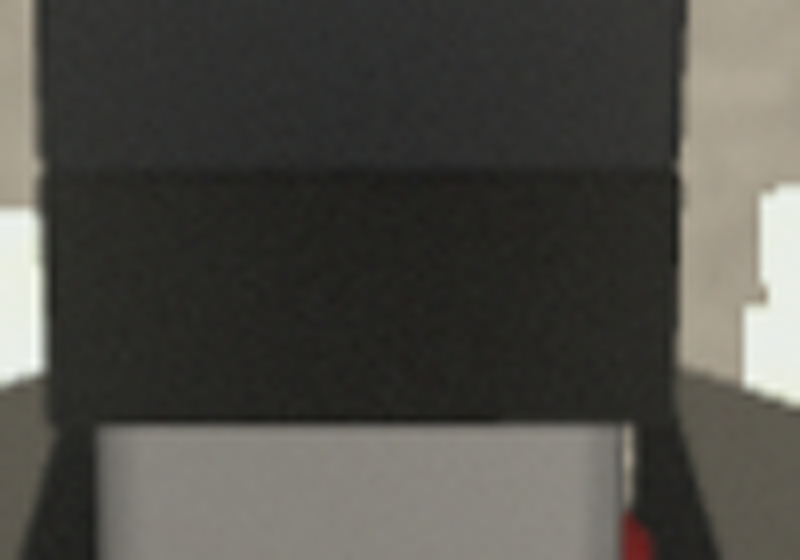

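Progressing at about 3.5 N. I'll continue in small steps.

send_rows:
  motion:
    - [[-0.0005, 0, -0.0003, 0], [-0.001, 0, -0.0003, 0], [-0.0015, 0, -0.0003, 0], [-0.002, 0, -0.0003, 0]]

```text
time: 16.8
tool_pos: [0.5487, 0.0744, 0.0819]
tool_rot: [-1.561, -0.008, -1.676]
contact_force: [2.5, -6.8, -1.2]
opening: 0.0353
```

send_rows:
  motion:
    - [[-0.0005, 0, -0.0003, 0], [-0.001, 0, -0.0003, 0], [-0.0015, 0, -0.0003, 0], [-0.002, 0, -0.0003, 0]]

```text
time: 17.2
tool_pos: [0.5487, 0.0751, 0.0818]
tool_rot: [-1.561, -0.01, -1.676]
contact_force: [4.1, -10.1, -0.5]
opening: 0.0348
```

Run:
```python
from h import *
s,p,R=state();print(s["time"],p,s["tool_rot"],"Ftool",R.T@s["contact_force"],s["torque"],s["opening"])
d=read_camera("scene");u0,v0=map(int,proj(d,[(.543,.03,.095)])[0]);save(d,"s18.png",(u0-30,v0-35,u0+35,v0+15),12)
c=read_camera("wrist");save(c,"w18.png",(210,180,310,250),8)
```

```text
17.2 [0.54872366 0.07514312 0.08184826] [-1.56083377 -0.01028951 -1.67632915] Ftool [9.57674519 0.66591384 5.16288125] [-1.56729871 -0.47803172 -0.11775912] 0.034800995269684984
```

View pics/s18.png

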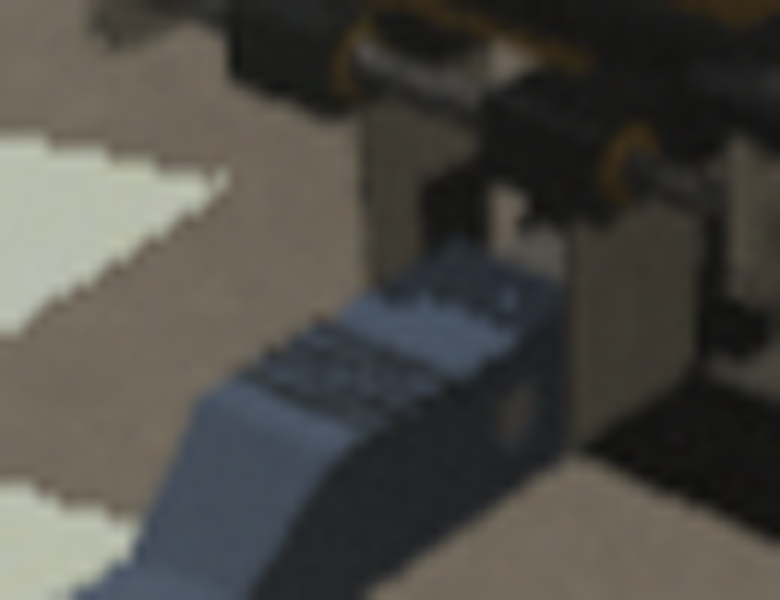

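View pics/w18.png

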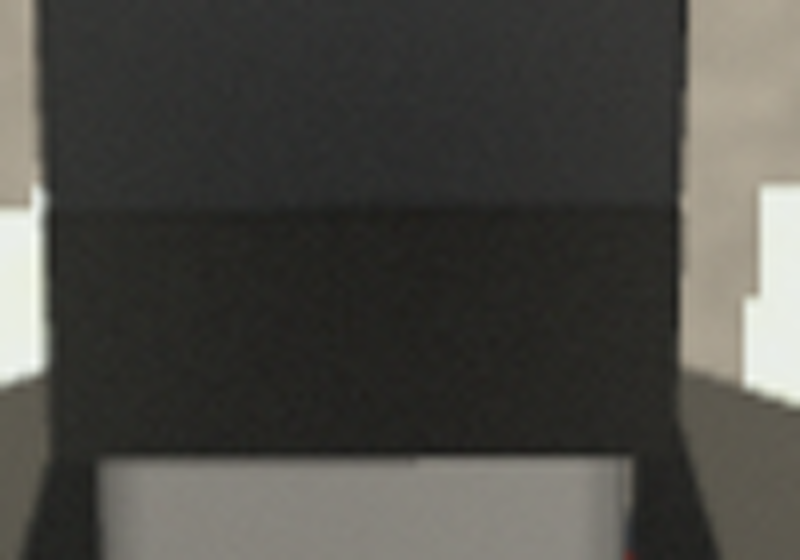

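Force is rising as expected for the mouth riding the 41° cone (estimate 7-10 N), and the nozzle is moving with the gripper (hole 503→515). I'll continue carefully.

send_rows:
  motion:
    - [[-0.0006, 0, -0.0003, 0], [-0.0012, 0, -0.0003, 0], [-0.0018, 0, -0.0003, 0], [-0.002, 0, -0.0003, 0]]

```text
time: 17.7
tool_pos: [0.549, 0.0767, 0.0819]
tool_rot: [-1.56, -0.011, -1.677]
contact_force: [3.5, -2.5, -1.2]
opening: 0.0352
```

Run:
```python
from h import *
s,p,R=state();print(s["time"],p,s["tool_rot"],"Ftool",R.T@s["contact_force"],s["torque"],s["opening"])
c=read_camera("wrist");save(c,"w19.png",(210,180,310,250),8)
d=read_camera("scene");u0,v0=map(int,proj(d,[(.543,.03,.095)])[0]);save(d,"s19.png",(u0-30,v0-35,u0+35,v0+15),12)
```

```text
17.7 [0.54898422 0.07665511 0.08190829] [-1.56006539 -0.01078504 -1.67650068] Ftool [2.06133187 1.2346545  3.74470772] [-0.71955175 -0.60392978  0.05536944] 0.035155797722051345
```

View pics/s19.png

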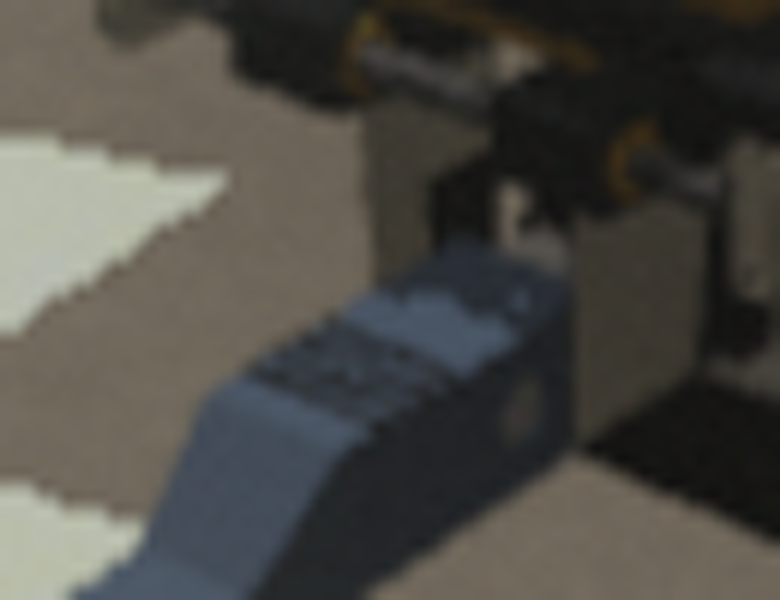

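Force dropped from 9.6 N to 2 N and the nozzle advanced, so the mouth is over the cone. Sliding on.

send_rows:
  motion:
    - [[-0.001, 0, -0.0003, 0], [-0.002, 0, -0.0003, 0], [-0.003, 0, -0.0003, 0], [-0.004, 0, -0.0003, 0], [-0.005, 0, -0.0003, 0], [-0.005, 0, -0.0003, 0]]

```text
time: 18.4
tool_pos: [0.5496, 0.0813, 0.0819]
tool_rot: [-1.559, -0.012, -1.676]
contact_force: [4.8, -5.5, -1.7]
opening: 0.035
```

Run:
```python
from h import *
s,p,R=state();print(s["time"],p,s["tool_rot"],"Ftool",R.T@s["contact_force"],s["torque"],s["opening"])
d=read_camera("scene");u0,v0=map(int,proj(d,[(.543,.03,.095)])[0]);save(d,"s20.png",(u0-30,v0-35,u0+35,v0+15),12)
```

```text
18.4 [0.54962984 0.08132292 0.08191655] [-1.55913112 -0.01158239 -1.67596372] Ftool [4.99598368 1.80804154 5.30958956] [-1.08408464 -0.48484351  0.05257449] 0.03500275488646285
```

View pics/s20.png

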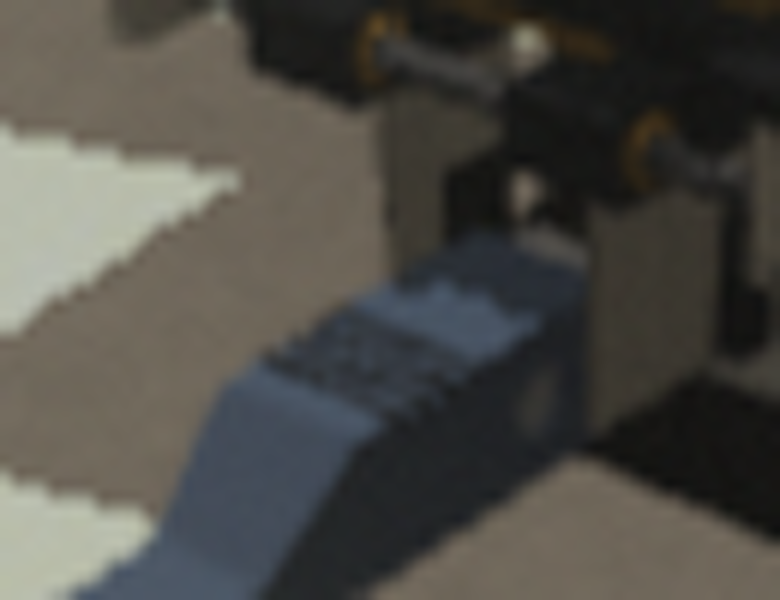

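send_rows:
  motion:
    - [[-0.001, 0, -0.0003, 0], [-0.002, 0, -0.0003, 0], [-0.002, 0, -0.0003, 0]]

```text
time: 18.75
tool_pos: [0.5498, 0.0827, 0.0819]
tool_rot: [-1.559, -0.013, -1.676]
contact_force: [3.6, -5.3, -0.8]
opening: 0.0349
```

send_rows:
  motion:
    - [[0, 0, 0, 0], [0, 0, 0, 0], [0, 0, 0, 0], [0, 0, 0, 0]]
  gripper: 0.6

```text
time: 19.15
tool_pos: [0.5494, 0.083, 0.0818]
tool_rot: [-1.559, -0.013, -1.675]
contact_force: [0.2, 0.7, 0.4]
opening: 0.0547
```

send_rows:
  motion:
    - [[0.008, 0, 0, 0], [0.016, 0, 0, 0], [0.024, -0.001, 0, 0], [0.032, -0.002, 0, 0], [0.04, -0.003, 0, 0], [0.046, -0.004, 0, 0], [0.046, -0.004, 0, 0], [0.046, -0.004, 0, 0]]

```text
time: 19.95
tool_pos: [0.5445, 0.0372, 0.0865]
tool_rot: [-1.559, -0.012, -1.676]
contact_force: [-0.4, -0.1, 0.3]
opening: 0.0548
```

Run:
```python
from h import *
s,p,R=state();print(s["time"],p,s["tool_rot"],"Ftool",R.T@s["contact_force"],s["torque"],s["opening"])
d=read_camera("scene");u0,v0=map(int,proj(d,[(.543,.03,.095)])[0]);save(d,"s21.png",(u0-30,v0-35,u0+35,v0+15),12)
c=read_camera("wrist");save(c,"w21.png",(150,80,370,260),3.5);np.savez("w21.npz",**c)
```

```text
19.95 [0.54454707 0.03719973 0.08645031] [-1.55932053 -0.01240034 -1.67581914] Ftool [ 0.14824947 -0.26529529 -0.37347901] [-0.03695227  0.016431    0.05490993] 0.05477203634050218
```

View pics/s21.png

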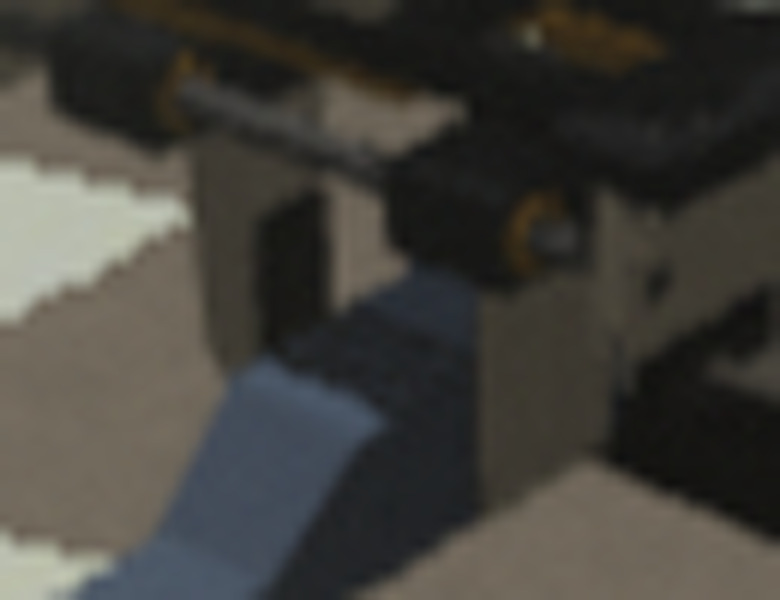

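View pics/w21.png

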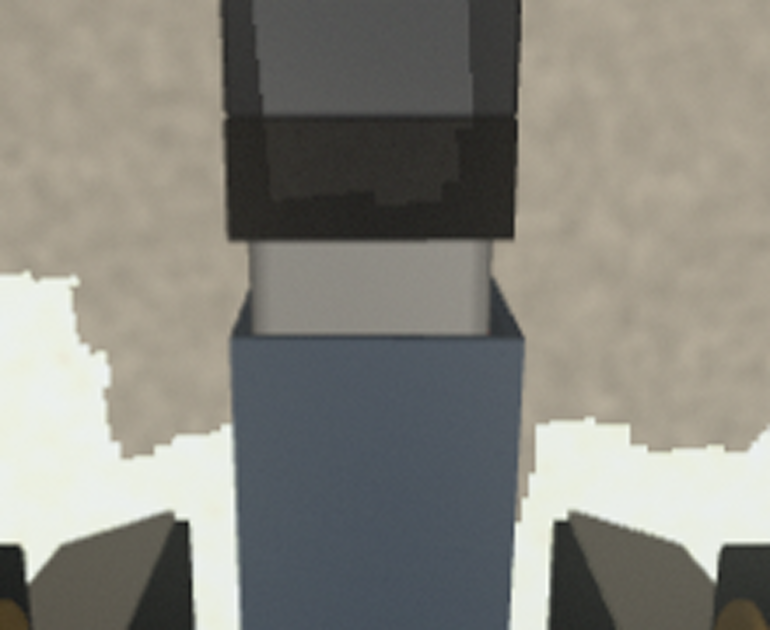

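The mouth now covers the button with no red visible, and the gap to the seal is about 11.8 mm, so roughly 16.8 mm remain to the click. I'll regrip on the tube, clear of the hole, and push on.

send_rows:
  motion:
    - [[0, 0, 0.0006, 0], [0, 0, 0.0006, 0], [0, 0, 0.0006, 0], [0, 0, 0.0006, 0], [0, 0, 0.0006, 0], [0, 0, 0.0006, 0]]
  gripper: 0
  grip_force: 45

```text
time: 20.65
tool_pos: [0.545, 0.0377, 0.0863]
tool_rot: [-1.56, -0.012, -1.675]
contact_force: [0.4, 1.2, -0.5]
opening: 0.0353
```

send_rows:
  motion:
    - [[-0.0015, 0, 0, 0], [-0.003, 0, 0, 0], [-0.0045, 0, 0, 0], [-0.006, 0, 0, 0], [-0.0075, 0, 0, 0], [-0.009, 0, 0, 0], [-0.009, 0, 0, 0]]

```text
time: 21.35
tool_pos: [0.546, 0.0461, 0.0865]
tool_rot: [-1.56, -0.013, -1.675]
contact_force: [-2.1, -4.9, 3.8]
opening: 0.0352
```

Run:
```python
from h import *
s,p,R=state();print(s["time"],p,s["tool_rot"],"Ftool",R.T@s["contact_force"],s["torque"],s["opening"])
c=read_camera("wrist");save(c,"w22.png",(150,80,370,260),3.5);np.savez("w22.npz",**c)
```

```text
21.35 [0.54597204 0.04610879 0.08653934] [-1.55951385 -0.0133437  -1.67466685] Ftool [ 5.15162527 -3.76048742 -1.51780225] [-1.09102033  0.48385713  0.06092676] 0.03523823498825111
```

View pics/w22.png

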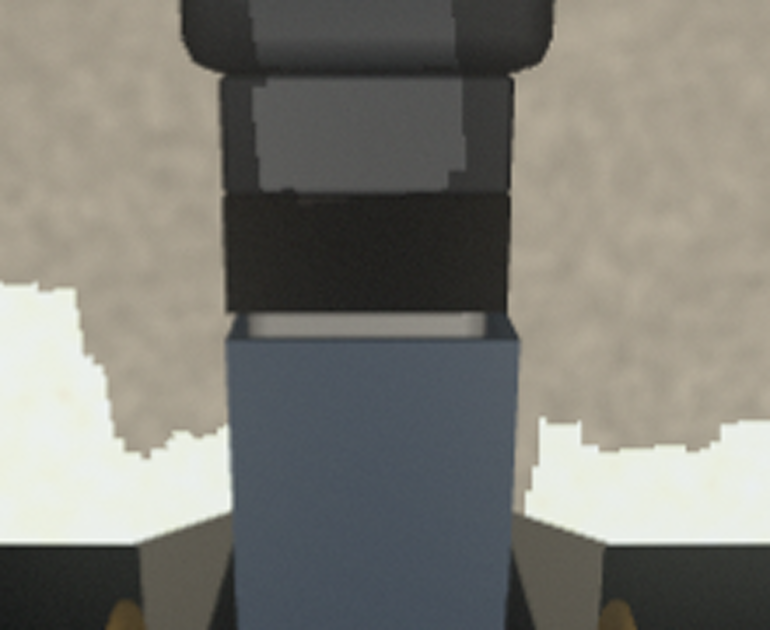

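send_rows:
  motion:
    - [[-0.001, -0.0003, 0, 0], [-0.002, -0.0003, 0, 0], [-0.003, -0.0003, 0, 0], [-0.004, -0.0003, 0, 0], [-0.005, -0.0003, 0, 0], [-0.005, -0.0003, 0, 0]]

```text
time: 22.0
tool_pos: [0.5464, 0.0505, 0.0867]
tool_rot: [-1.56, -0.015, -1.674]
contact_force: [-0.2, -6.5, -0.8]
opening: 0.0351
```

send_rows:
  motion:
    - [[-0.0006, 0, 0, 0], [-0.0012, 0, 0, 0], [-0.0018, 0, 0, 0], [-0.0024, 0, 0, 0]]

```text
time: 22.4
tool_pos: [0.5466, 0.0519, 0.0868]
tool_rot: [-1.56, -0.016, -1.674]
contact_force: [-1.7, -8.8, 1.3]
opening: 0.035
```

Run:
```python
from h import *
s,p,R=state();print(s["time"],p,s["tool_rot"],"Ftool",R.T@s["contact_force"],s["torque"],s["opening"])
c=read_camera("wrist");save(c,"w23.png",(150,80,370,260),3.5)
d=read_camera("scene");u0,v0=map(int,proj(d,[(.543,.03,.095)])[0]);save(d,"s23.png",(u0-30,v0-35,u0+35,v0+15),12)
```

```text
22.4 [0.54657601 0.05185684 0.0867652 ] [-1.55987898 -0.01646029 -1.67390212] Ftool [ 8.97649982 -1.14240879 -0.7501291 ] [-1.94190257  0.36317092  0.04332418] 0.0349698170301689
```

View pics/w23.png

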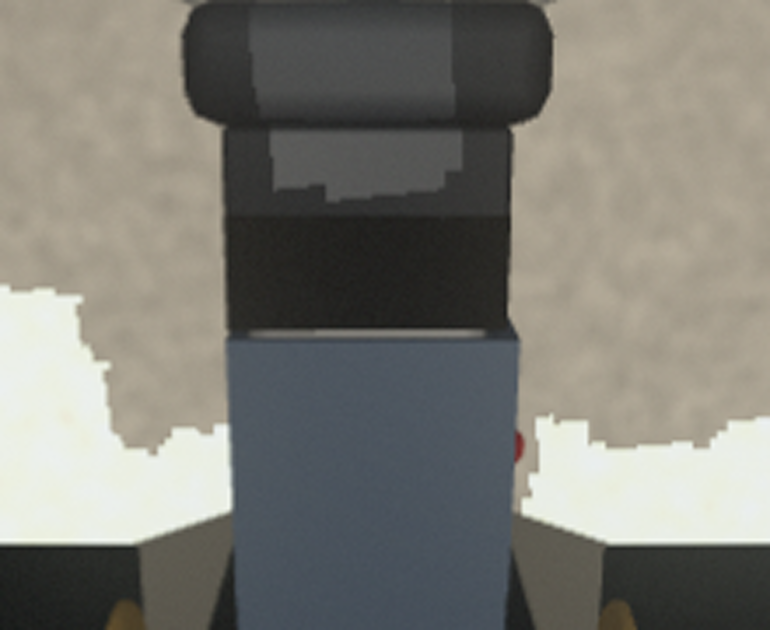

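View pics/s23.png

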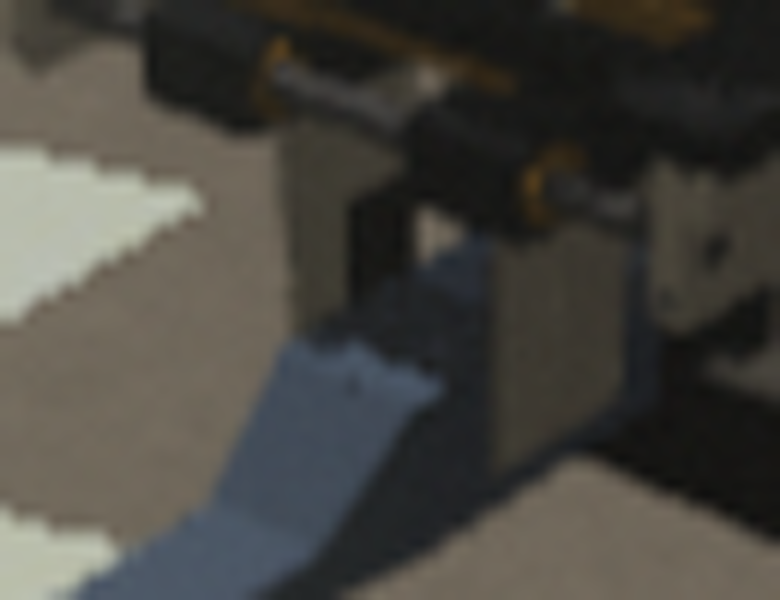

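Red is appearing in the hole at (518,445), so the cone is entering it. About 2 mm to go against the seal (9 N). Small steps now.

send_rows:
  motion:
    - [[-0.0006, 0, 0, 0], [-0.0012, 0, 0, 0], [-0.0018, 0, 0, 0], [-0.002, 0, 0, 0]]

```text
time: 22.9
tool_pos: [0.5466, 0.0527, 0.0868]
tool_rot: [-1.56, -0.019, -1.674]
contact_force: [-0.4, -9.9, 0.8]
opening: 0.0354
```

Run:
```python
from h import *
s,p,R=state();print(s["time"],p,s["tool_rot"],"Ftool",R.T@s["contact_force"],s["torque"],s["opening"])
c=read_camera("wrist");save(c,"w24.png",(230,160,320,230),8)
```

```text
22.9 [0.54664924 0.05269353 0.08675718] [-1.56016277 -0.01854695 -1.67363972] Ftool [ 9.92021921 -0.60289295  0.66419265] [-1.91234337  0.36903705 -0.02414173] 0.035394707105634714
```

View pics/w24.png

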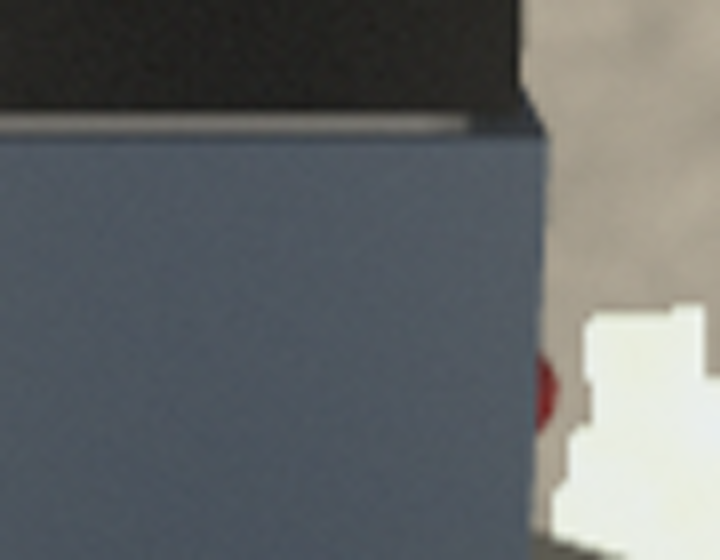

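send_rows:
  motion:
    - [[-0.0006, 0, 0, 0], [-0.0012, 0, 0, 0], [-0.0018, 0, 0, 0], [-0.002, 0, 0, 0]]

```text
time: 23.35
tool_pos: [0.5467, 0.0535, 0.0868]
tool_rot: [-1.56, -0.021, -1.673]
contact_force: [-1.5, -9.8, 1.2]
opening: 0.0354
```

Run:
```python
from h import *
s,p,R=state();print(s["time"],p,s["tool_rot"],"Ftool",R.T@s["contact_force"],s["torque"],s["opening"])
c=read_camera("wrist");save(c,"w25.png",(230,160,320,230),8)
```

```text
23.35 [0.54673654 0.05345038 0.08678205] [-1.56041688 -0.0206297  -1.6734503 ] Ftool [ 9.89970556 -1.02232654 -0.50761777] [-1.89494827  0.38114061  0.035553  ] 0.03535675082263996
```

View pics/w25.png

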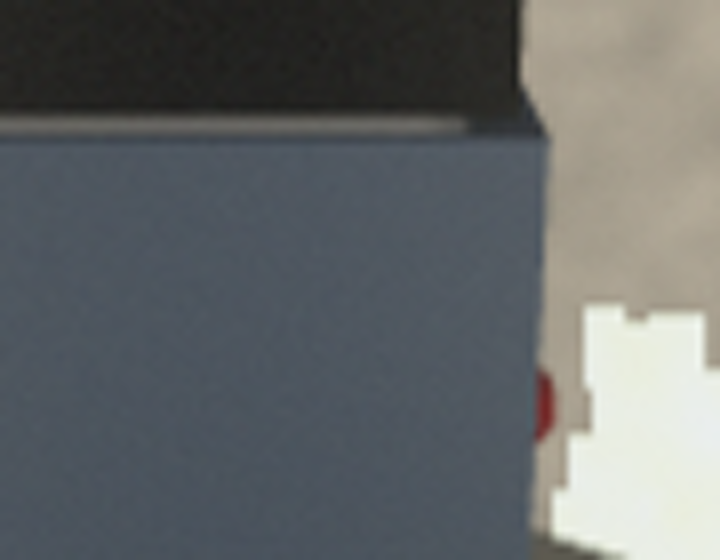

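send_rows:
  motion:
    - [[-0.0006, 0, 0, 0], [-0.0012, 0, 0, 0], [-0.0018, 0, 0, 0], [-0.002, 0, 0, 0]]

```text
time: 23.8
tool_pos: [0.5468, 0.0542, 0.0868]
tool_rot: [-1.561, -0.023, -1.673]
contact_force: [-1.4, -10.5, 0.9]
opening: 0.0353
```

Run:
```python
from h import *
s,p,R=state();print(s["time"],p,s["tool_rot"],"Ftool",R.T@s["contact_force"],s["torque"],s["opening"])
c=read_camera("wrist");save(c,"w26.png",(230,160,320,230),8);np.savez("w26.npz",**c)
d=read_camera("scene");u0,v0=map(int,proj(d,[(.543,.03,.095)])[0]);save(d,"s26.png",(u0-30,v0-35,u0+35,v0+15),12)
```

```text
23.8 [0.54682841 0.05417215 0.08684968] [-1.56061608 -0.02274868 -1.67334058] Ftool [10.62824616 -0.62426426 -0.27726115] [-1.83181269  0.34120688 -0.04476792] 0.03530744543461485
```

View pics/w26.png

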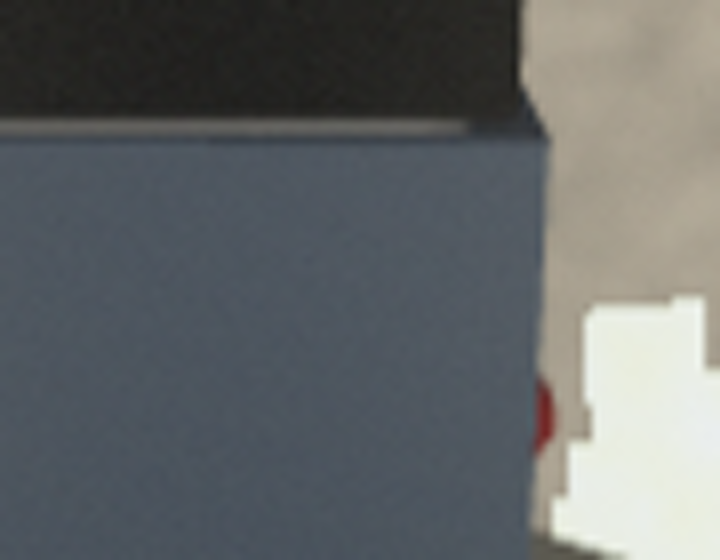

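View pics/s26.png

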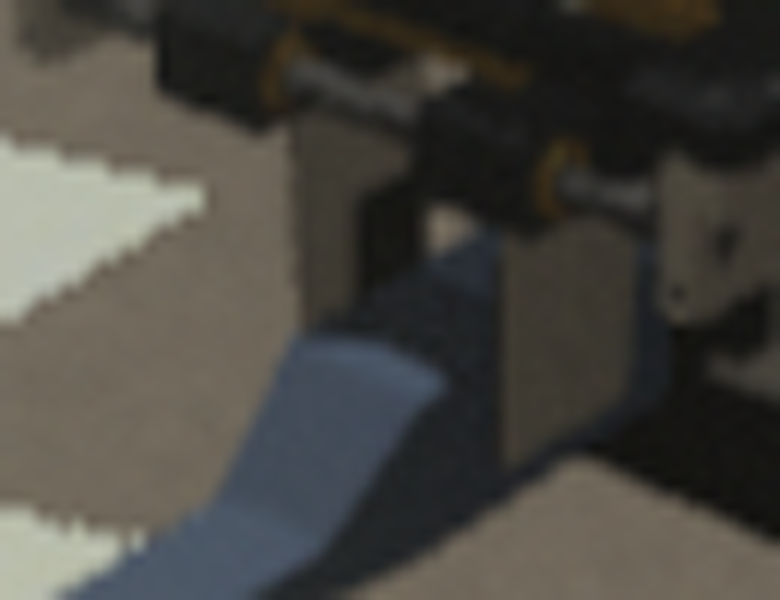

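Run:
```python
from h import *
c=dict(np.load("w26.npz"));u=np.array([-.1054,-.9944])
def f(X,Y,z): return ray(c,[(230+(X+.5)/8-.5,160+(Y+.5)/8-.5)],z)[0]
m=f(300,140,.1128);b=f(552,417,.095);w=f(537,417,.095);s_=f(300,118,.112)
print((b-m)[:2]@u*1e3,"mm button from mouth; protr lateral",b,w, "mouth-seal",(m-s_)[:2]@u*1e3)
# check same on w1-style: seal to button expected 17
m2=f(546,140,.1128);print(m2)
```

```text
22.61732511415704 mm button from mouth; protr lateral [0.56913117 0.07256183 0.095     ] [0.56818693 0.07266366 0.095     ] mouth-seal 1.018020601912112
[0.56778866 0.09545337 0.1128    ]
```

The button sits 22.6 mm from the mouth (hole at 22 mm). Its tip is at (0.5691, 0.0726), matching the fully-out position measured earlier (0.5687, 0.0728), so it has popped out. I'll do a gentle tug check of about 1.5 mm before letting go.

send_rows:
  motion:
    - [[0.0005, 0, 0, 0], [0.001, 0, 0, 0], [0.0015, 0, 0, 0], [0.002, 0, 0, 0], [0.002, 0, 0, 0]]

```text
time: 24.4
tool_pos: [0.5466, 0.0517, 0.0869]
tool_rot: [-1.561, -0.024, -1.673]
contact_force: [-1.0, -6.1, -0.9]
opening: 0.0349
```

send_rows:
  motion:
    - [[0.0005, 0, 0, 0], [0.001, 0, 0, 0], [0.0015, 0, 0, 0], [0.0015, 0, 0, 0]]

```text
time: 24.8
tool_pos: [0.5465, 0.0511, 0.0868]
tool_rot: [-1.561, -0.022, -1.673]
contact_force: [1.3, 3.9, -1.9]
opening: 0.0348
```

Run:
```python
from h import *
s,p,R=state();print(s["time"],p,s["tool_rot"],"Ftool",R.T@s["contact_force"],s["torque"],s["opening"])
c=read_camera("wrist");save(c,"w27.png",(230,160,320,230),8)
```

```text
24.8 [0.54650762 0.0511315  0.08681912] [-1.5606148  -0.02213162 -1.67330479] Ftool [-4.09535504  1.83488085  0.90187524] [ 0.5060373  -0.10589352  0.08982824] 0.034827521216370214
```

View pics/w27.png

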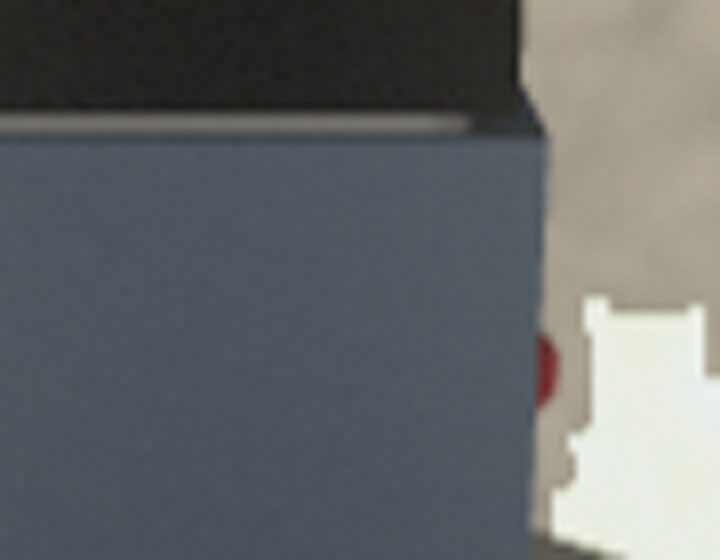

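The tug is resisted (4 N, motion stopped) after about 3 mm of play, which equals the hole-button clearance. It's locked. Releasing and retreating upward.

send_rows:
  motion:
    - [[-0.0005, 0, 0, 0], [-0.0008, 0, 0, 0], [-0.0008, 0, 0, 0]]

```text
time: 25.15
tool_pos: [0.5465, 0.0514, 0.0869]
tool_rot: [-1.561, -0.023, -1.673]
contact_force: [0.3, -3.2, -0.2]
opening: 0.0355
```

send_rows:
  motion:
    - [[0, 0, 0, 0], [0, 0, 0, 0], [0, 0, 0, 0], [0, 0, 0, 0], [0, 0, 0, 0]]
  gripper: 0.7

```text
time: 25.65
tool_pos: [0.5466, 0.0515, 0.0869]
tool_rot: [-1.561, -0.023, -1.673]
contact_force: [0.9, 0.4, -0.3]
opening: 0.0638
```

send_rows:
  motion:
    - [[0, -0.01, 0, 0], [0, -0.03, 0, 0], [0.005, -0.06, 0, 0], [0.015, -0.09, 0, 0], [0.025, -0.12, 0, 0], [0.03, -0.14, 0, 0], [0.03, -0.14, 0, 0], [0.03, -0.14, 0, 0]]

```text
time: 26.45
tool_pos: [0.5423, 0.0251, 0.2278]
tool_rot: [-1.56, -0.023, -1.673]
contact_force: [0.2, 0.4, -0.2]
opening: 0.0639
```

Run:
```python
from h import *
s,p,R=state();print(s["time"],p,s["tool_rot"],"Ftool",R.T@s["contact_force"],s["opening"])
d=read_camera("scene");save(d,"s28.png",(130,80,400,310),2.8)
u0,v0=map(int,proj(d,[(.543,.03,.095)])[0]);save(d,"s28c.png",(u0-40,v0-35,u0+35,v0+25),10)
c=read_camera("wrist");save(c,"w28.png",None,1.5)
```

```text
26.45 [0.54226448 0.02505938 0.22777839] [-1.55999548 -0.02274716 -1.67347861] Ftool [-0.45331774  0.24079902  0.18151488] 0.0639155366280383
```

View pics/s28.png

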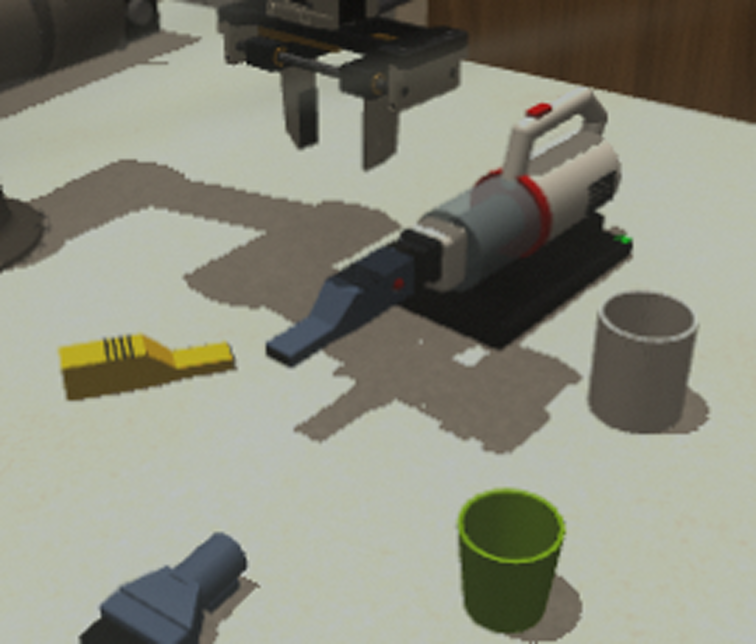

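View pics/s28c.png

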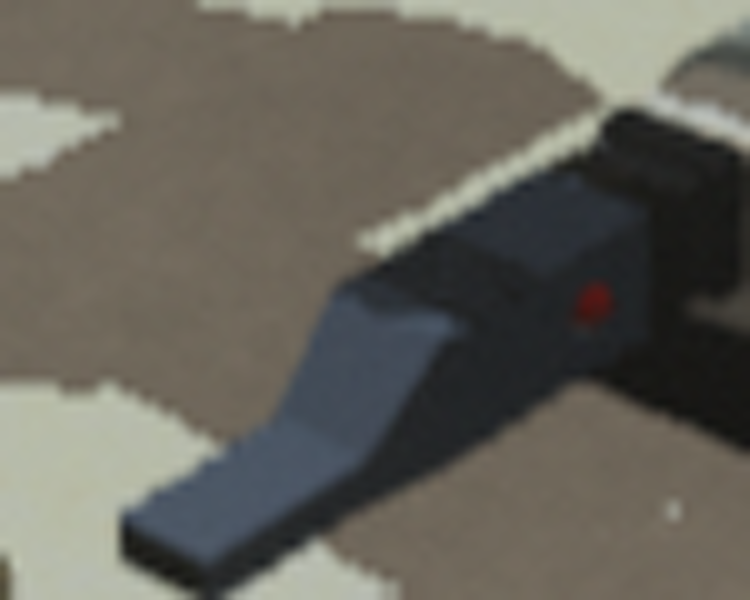

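View pics/w28.png

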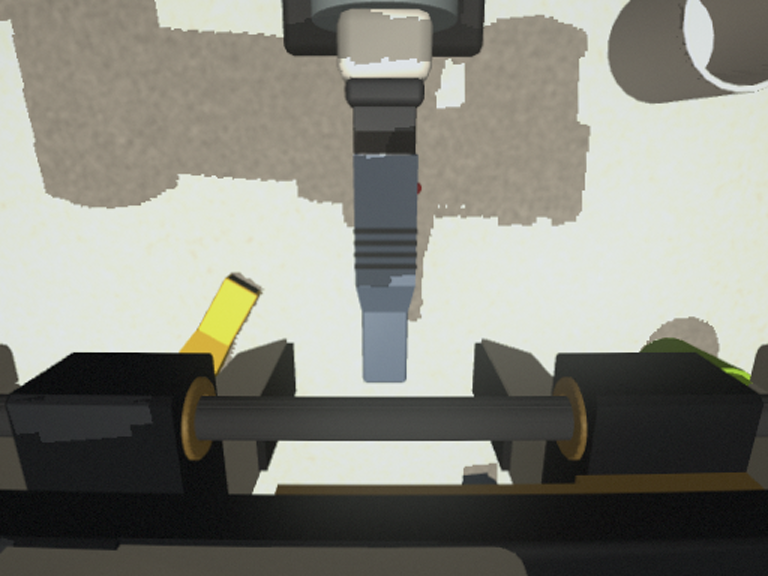

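The nozzle is on the pipe with the red button standing out through its hole (595,303 in the scene crop). The mouth is against the seal, the gripper is clear and the other objects are where they were. Handing in.

Run:
```python
from cell import hand_in
print(hand_in())
```

```text
the job is handed in; nothing more can be done
None
```

The crevice nozzle is locked onto the vacuum's inlet pipe, with the red button out through the hole. The gripper has let go and is clear, at 26.5 s of the 58 s. I handed the job in; it reported no verdict.

**What I did:**
- I slid the nozzle on until I felt the button's flank at about 3.6 N, then backed off and released.
- I regripped with the pads overhanging the mouth, so one pad pressed the button in.
- I pushed the mouth over the button, where the force peaked at about 10 N and fell to 2 N.
- I regripped on the tube and slid on against the seal, at about 10 N, until the button came out through the hole.

**Last checks:**
- **Button:** it measured 22.6 mm from the mouth (the hole is at 22 mm), and its tip was back where it stood before pressing.
- **Tug:** a gentle pull stopped at about 4 N after roughly 3 mm of play, which matches the clearance between hole and button.
- **Scene:** in the final pictures the yellow look-alikes, brush, mug and cup look undisturbed.

**What disagreed:**
- **First press missed:** in the pictures the fingertips ended about level with the TCP, not 25 mm ahead as described. The first squeeze therefore passed above the button, and I had to open, lower the gripper and close again.
- **No distinct click:** I did not feel a separate click. The lock rests on the pictures and the tug.
- **Tool tilt:** by the end of the push the tool had tilted by about 1.3 degrees.

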